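# Hang the drying cartridge on the safety hook in the dry cabinet

### The job

The pigment jars in the clear dry cabinet need their drying cartridge back: take the cartridge standing on the desk, tilt it in under the cabinet's roof, bring the bar of its wire bail over the spring-gated hook at the back and press it gently down past the gate to the bottom of the hook. Let it hang there straight and still, locked behind the shut gate, and leave it. The hook is clamped at no exact height, so feel for it, do not force anything, and leave the other things on the desk where they stand.

Things in the scene. Friction and masses are not known exactly. Their poses are not given: they have to be found in the camera images.
- cabinet: clear acrylic dry cabinet, aluminium frame, fixed; 118 deep x 250 wide x 325 high (mm). Origin on the desk at mid width, axes: -x out of the open front, z up. Front plane x=-62, inner sides y=+-119, floor top z=10, roof underside z=315.5. Three pigment jars (to 51 high) stand on its floor in the back corners, over 75 from the middle. On the back a vertical rail at y=0 carries a hook
- header (a point): middle of the lower front edge of the header bar that closes the top of the cabinet's opening: 297.5 mm above the desk, in the front plane. The bar is 12 mm thick (x) and hangs 18 mm below the roof's underside
- hook_mark (a point): mark on the cabinet at the mean place of the hook's bottom (x=+10, z=249.5 in the cabinet's frame; axes as the cabinet). The hook's carriage is clamped anywhere within 20 mm above or below this mark and that height is not measured; sideways and in depth the mark is true. The clamp holds 80 N. The hook's other measures, in mm from its own bottom, stand under hook_prong and gate
- hook_prong (a point): mark on the cabinet, 17 mm in front of hook_mark, at the mean place of the hook's upright front prong (real height within 20 mm, as the hook). Hook of 6 mm wire in the cabinet's middle plane: bar seat (top of wire) at x -5 to +5 from hook_mark; prong 6 thick, inner side at x=-14, its top 30 above the seat; grey carriage face (30 wide) at x=+15
- gate (a joint): sprung gate shutting the hook's mouth, rad: 0 shut (level, its rod's upper side 26 mm above the seat), hinge 6 mm behind hook_mark, free end just behind the prong; grows to 1.0 as the end is pushed down. Takes 2.5 N at the free end, 4.5 N half-way; about 0.75 lets the bar slip down between end and prong (3.5 N), then it springs shut above it. The cartridge's weight alone does not open it
- cartridge_centre (a point): centre of the body of the drying cartridge: perforated aluminium box with grey end caps, 30 (x) x 40 (y) x 70 (z) mm, about 180 g, upright on the desk; point 35 mm above its underside. On top a stiff bail of 5 mm wire: two legs at y=+-15.5 joined at the top by a bar along y. z points up the bail; a half turn about z changes nothing. Grip the sides 40 mm apart, hand tilted clear of the bail
- bail_bar (a point): middle of the bail's top bar (5 mm thick, along y), 175 mm above cartridge_centre on the cartridge's z axis, 210 mm above its underside
- erlenmeyer: bystander: small corked conical flask, 61 x 61 x 97 mm, origin under its middle
- loupe: bystander: black stand loupe, 37 x 37 x 29 mm, origin under its middle
- brass_weight: bystander: brass weight with a knob, 22 x 22 x 26 mm, origin under its middle
- petri_dish: bystander: covered petri dish, 66 x 66 x 15 mm, origin under its middle
- dropper_bottle: bystander: amber dropper bottle, 33 x 33 x 100 mm, origin under its middle
- amber_flask: bystander: stoppered long-necked flask, 58 x 58 x 176 mm, origin under its middle
- thread_spool: bystander: spool of thread, 27 x 27 x 33 mm, origin under its middle
Mind the look-alikes: they are no part of the job. There is more than one size of the part that bears cartridge_centre; the job needs the smaller.

How it is judged:
By the outcome, as a careful person would: the job done as asked, in the order asked, and still so for the second after the job is handed in, with the robot touching nothing.
It also fails if it takes over 72 s, if anything falls off the work surface, if the arm or the gripper's body presses on something with over 40 N, if the wrist force passes 120 N, or if a joint passes its speed limit or range.

### The arm

A 6-joint arm with a two-finger parallel gripper is mounted at the origin on a cart in front of the work surface, level with it; the furniture and walls round the work are solid. World frame = base frame: x ahead of the robot, y to its left, z up, the work surface at z = 0. Lengths are in mm, angles in rad, forces in N, time in s.
With the tool pointing down it reaches from about 425 to 950 mm from the base axis. Payload 14.7 kg.
Tool frame: the origin (TCP) lies between the finger pads; the fingertips stand 14 mm ahead of it and the grasp point (between the pads) lies 5 mm behind it; x points along the fingers, y is the direction in which the jaws open and shut, and the axes are right-handed (so a half turn about x gives the same grasp; the last joint's range is limited). The gripper opens to 85 mm and grips with 20 to 120 N. Pads are 22 mm wide; open, the fingers measure 114 mm over their backs; the gripper's body (76 mm by 85 mm) begins 54 mm behind the grasp point. The pads swing forward as they close: fully open they stand 13 mm farther back than shut.
Start: joints at [-1.34, 0.48, 1.596, -0, 1.065, -0.047], TCP at [178.273, -625.069, 245.297] pointing down, gripper open.
Joint ranges: [-2.75, 2.75], [-0.82, 2.05], [0.23, 2.67], [-1.56, 4.7], [0.09, 2.69], [-2.92, 2.92]. Speed limits (rad/s): [1.89, 1.89, 2.39, 3.01, 3.01, 3.01].

### API

Orientations are given as a unit quaternion [w, x, y, z].
In Python, from rig import manip gives the robot as it stands.
- The arm moves only by the tool arm_command, never from a script. Its argument "commands" is text: rows parted by semicolons, each of 6 numbers parted by spaces: the shift along the tool's x, y, z in mm, then the turn, a rotation vector about the tool's x, y, z in degrees. In form: tx ty tz rx ry rz; .... A call has 1 to 20 rows; each row shifts and turns the commanded pose from where the row before left it, along the tool's axes as they then stand; what a row does not reach is not made up. A row lasts 1/12 s, in which the tool goes at most 41.7 mm and 7.16 degrees, less where a joint would pass 70% of its speed; a pose out of reach is approached as far as the arm can. A call with a gripper value outside its range is refused whole. "hand" is the opening, from 0 (shut) to 1 (fully open), set as the call begins (left out, the last holds). The fingers move at their own pace and stop on an object; "newtons" is the grip in N (left out, the last holds). Time passes only in rows, so rows that do not move let the fingers close. It gives the time, the measured TCP pose, the force and the opening at its end, in the units of the state.
- manip.sense(): the state, without advancing time (a new reading comes with each control period).
- manip.capture(name): name is "scene" or "top"; returns (picture, depth): 480x640x3 uint8, red, green, blue; 480x640 float32, mm along the optical axis (not along the pixel's ray), 0 where there is no reading.
- manip.calibration(name): a dict with "camera_matrix" (3x3 intrinsics, pixels), "rvec" (rotation vector, rad) and "tvec" (3), from world to camera coordinates, as OpenCV has them. Camera axes: x right, y down, z forward; pixel columns grow to the right and rows downward; lengths in mm; the calibration is good to about 2 mm. A picture is of the moment at which its call begins. calibration takes no time and is no camera call.
- manip.sign_off(): hands the job in, once; it reports no verdict.
Trained networks look in the newest picture that a camera, given by its name, has taken for a name from the list of things; names that differ only in an ending like _2 or _b are one class to them, and where a whole thing is asked for, a point or a joint stands for the part that bears it (a point fixed in the world has none). Each returns a list of dicts, best first, with "conf" (0 to 1); they miss things now and then, are a little off and sometimes report something else, mostly with a low value. They report only what shows in the picture. A call takes as long as a camera call. They do not tell look-alikes from the thing itself.
- manip.look_for(name, camera): "position" ([column, row] in pixels, amid what is visible of it).
- manip.cut_out(name, camera): "region" (480x640 bool, what is visible of it) and "position" ([column, row] in pixels, amid what is visible of it).
The state is a dict: "t": time; "qpos": joint angles; "qd": joint speeds; "joint_torque": joint torques, N m; "eef_pos": TCP position; "tool_rot": TCP orientation; "force": force on the tool from outside, world axes, zero at the start; "moment": the same for the moment, N m; "grip_width": finger opening in mm.
Only numpy, scipy, OpenCV 4.12 (cv2) and the standard library are available. Lean on these libraries where they do the work, as an engineer would, in place of code of your own. Each camera call takes 0.05 s, during which the arm holds its last target.

## Working session

There is one attempt and no reset: what is moved stays moved. The work goes in short steps, Python scripts to look and compute and a tool call to move; the robot and the scene stay as the last step left them, time stands still between calls to the robot, and variables do not carry over. Pictures are saved under pics/ and viewed, and the job is handed in when it is done.

Besides the shell and the picture viewer there is one more tool, called as name(argument=value, ...) on one line, values as JSON. arm_command: Moves the arm, as the interface text tells. Its arguments: {"type":"object","properties":{"commands":{"type":"string"},"hand":{"type":"number"},"newtons":{"type":"number"}},"required":["commands"]}

```bash
mkdir -p pics; ls
python3 - <<'E'
from rig import manip
import cv2,numpy as np
s=manip.sense();print(s)
for n in("scene","top"):
    p,d=manip.capture(n);cv2.imwrite(f"pics/{n}0.png",p[:,:,::-1]);np.savez(f"{n}0.npz",p=p,d=d)
    c=manip.calibration(n);print(n,c)
    for k in("cartridge_centre","bail_bar","cabinet","header","hook_mark","hook_prong"):
        print(k,[(r["conf"],np.round(r["position"],1).tolist()) for r in manip.look_for(k,n)])
E
```

```text
pics
{'t': 0.0, 'qpos': array([-1.33958007e+00,  4.80852983e-01,  1.59687963e+00,  4.88386055e-06,
        1.06512668e+00, -4.66227623e-02]), 'qd': array([-0.00017261, -0.00099238, -0.00091405,  0.00114832,  0.00146025,
       -0.0015593 ]), 'joint_torque': array([ 8.99100942e-04, -9.50652909e+01, -4.30179620e+01, -4.59909515e-04,
        1.21733034e-02,  4.29262940e-06]), 'eef_pos': array([ 178.19386528, -624.66976359,  244.65652508]), 'tool_rot': array([-0.09746837, -0.70025486, -0.09836049,  0.7003344 ]), 'force': array([-0.17197792,  0.46751571, -0.16081654]), 'moment': array([-0.0009406 , -0.02643572, -0.03310967]), 'grip_width': 85.69376984887923}
scene {'camera_matrix': array([[443.49370455,   0.        , 325.01005278],
       [  0.        , 443.49370455, 242.80994688],
       [  0.        ,   0.        ,   1.        ]]), 'rvec': array([ 1.7755288 ,  1.44894602, -0.76403555]), 'tvec': array([ -30.30940457, -148.8751573 , 1531.98157119])}
cartridge_centre [(0.69, [307.4, 313.9]), (0.64, [249.2, 327.5])]
bail_bar [(0.7, [246.5, 322.0]), (0.6, [306.7, 313.2])]
cabinet [(0.97, [401.7, 259.0])]
header [(0.73, [399.6, 258.3])]
hook_mark [(0.85, [398.2, 260.8])]
hook_prong [(0.56, [399.8, 260.6])]
top {'camera_matrix': array([[461.97616411,   0.        , 321.6777406 ],
       [  0.        , 461.97616411, 231.33234518],
       [  0.        ,   0.        ,   1.        ]]), 'rvec': array([ 2.13590759, -2.1508783 ,  0.15105542]), 'tvec': array([ -44.62595772,  604.05505914, 1014.13413035])}
cartridge_centre [(0.94, [419.5, 226.0]), (0.61, [360.6, 214.1])]
bail_bar [(0.81, [417.6, 225.2]), (0.7, [361.2, 215.4])]
cabinet [(0.75, [254.3, 202.6])]
header [(0.59, [256.7, 203.9])]
hook_mark [(0.68, [251.8, 206.2])]
hook_prong [(0.91, [256.9, 204.0])]
```

View pics/scene0.png

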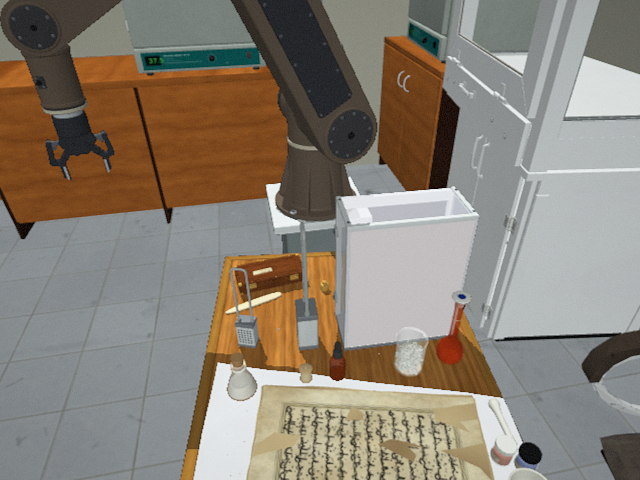

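View pics/top0.png

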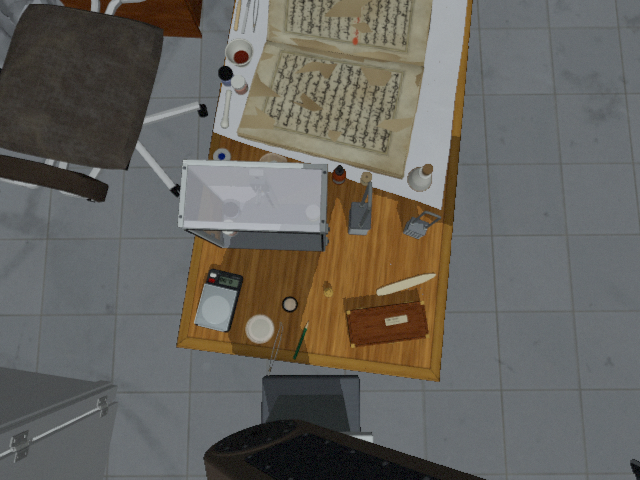

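```bash
cat > h.py <<'E'
import cv2,numpy as np
from rig import manip
from scipy.spatial.transform import Rotation as R
def cal(n):
    c=manip.calibration(n);return np.array(c["camera_matrix"]),cv2.Rodrigues(np.array(c["rvec"],float))[0],np.array(c["tvec"],float)
def cloud(n,d):
    K,Rm,t=cal(n);v,u=np.mgrid[0:480,0:640]
    P=np.stack([(u-K[0,2])/K[0,0]*d,(v-K[1,2])/K[1,1]*d,d],-1)
    W=(P-t)@Rm; W[d<=0]=np.nan; return W
def proj(n,X):
    K,Rm,t=cal(n);p=(np.atleast_2d(X)@Rm.T+t)@K.T;return p[:,:2]/p[:,2:]
def ray(n,uv):
    K,Rm,t=cal(n);d=Rm.T@np.array([(uv[0]-K[0,2])/K[0,0],(uv[1]-K[1,2])/K[1,1],1]);return -Rm.T@t,d
def atz(n,uv,z):
    o,d=ray(n,uv);return o+d*(z-o[2])/d[2]
def tri(uvs,uvt):
    A=[];b=[]
    M=np.zeros((3,3));v=np.zeros(3);rs=[ray("scene",uvs),ray("top",uvt)]
    for o,d in rs:
        d=d/np.linalg.norm(d);Q=np.eye(3)-np.outer(d,d);M+=Q;v+=Q@o
    X=np.linalg.solve(M,v);return X,np.linalg.norm(np.cross(rs[0][1],rs[1][1])@(rs[0][0]-rs[1][0]))/np.linalg.norm(np.cross(rs[0][1],rs[1][1]))
E
python3 - <<'E'
from h import *
s=np.load("scene0.npz");t=np.load("top0.npz")
def crop(p,x0,y0,w,h,f,o): cv2.imwrite(o,cv2.resize(p[y0:y0+h,x0:x0+w,::-1],None,fx=f,fy=f,interpolation=cv2.INTER_CUBIC))
crop(s["p"],210,180,280,210,2.8,"pics/s1.png")
crop(t["p"],170,145,280,210,2.8,"pics/t1.png")
for n,z in(("scene",s),("top",t)):
    W=cloud(n,z["d"])
    pts={"scene":[(246,335),(307,325),(238,270),(303,224),(247,300)],"top":[(420,226),(412,232),(360,214),(358,230),(427,212),(369,184)]}[n]
    for u,v in pts: print(n,u,v,np.round(W[v,u],0))
E
```

```text
scene 246 335 [ 626. -269.   41.]
scene 307 325 [ 657. -139.   76.]
scene 238 270 [ 384. -278.   35.]
scene 303 224 [ 626. -134.  309.]
scene 247 300 [ 471. -262.    4.]
top 420 226 [ 610. -268.   73.]
top 412 232 [ 599. -253.   56.]
top 360 214 [ 633. -133.  100.]
top 358 230 [ 602. -130.   73.]
top 427 212 [ 615. -253.  213.]
top 369 184 [ 648. -133.  305.]
```

View pics/s1.png

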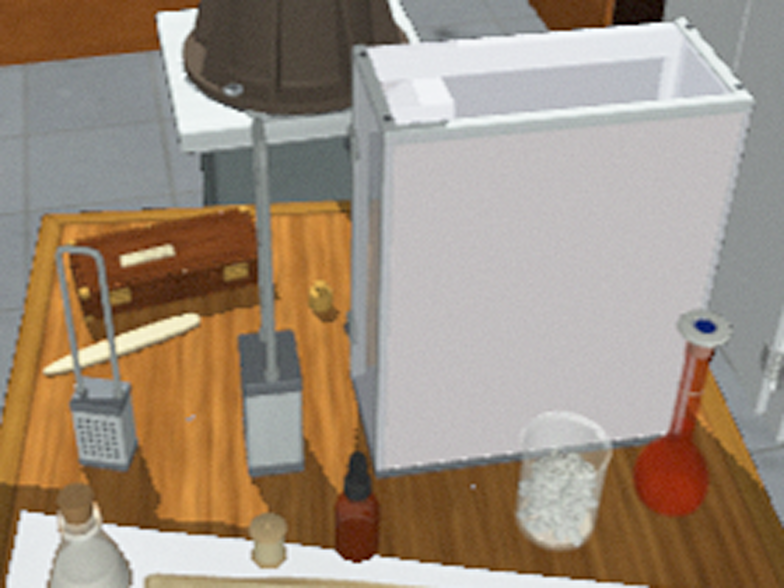

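View pics/t1.png

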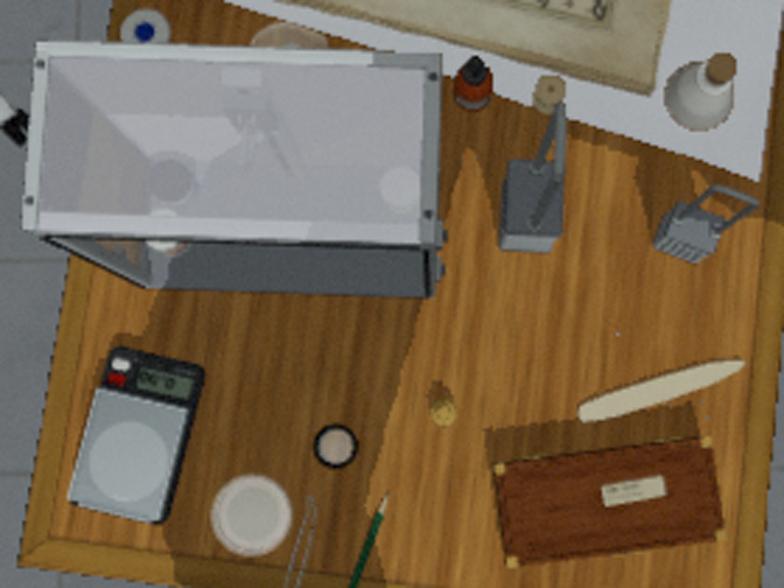

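Run:
```python
from h import *
s=np.load("scene0.npz");t=np.load("top0.npz")
def crop(p,x0,y0,w,h,f,o): cv2.imwrite(o,cv2.resize(p[y0:y0+h,x0:x0+w,::-1],None,fx=f,fy=f,interpolation=cv2.INTER_CUBIC))
crop(s["p"],220,255,60,100,6,"pics/s2.png")
crop(t["p"],395,200,60,50,10,"pics/t2.png")
crop(t["p"],170,150,170,110,4.7,"pics/t3.png")
W=cloud("top",t["d"]); S=cloud("scene",s["d"])
# roof plane depth
for u,v in [(183,165),(325,168),(182,225),(324,228),(250,163),(250,226),(250,195),(258,185)]: print(u,v,np.round(W[v,u],1))
# cartridge cloud
for n,C in(("top",W),("scene",S)):
    m=(abs(C[...,0]-615)<70)&(abs(C[...,1]+265)<60)&(C[...,2]>12)&(C[...,2]<230)
    P=C[m]; print(n,len(P))
    for lo,hi in[(12,60),(60,80),(80,190),(195,225)]:
        q=P[(P[:,2]>lo)&(P[:,2]<hi)]
        if len(q): print(lo,hi,len(q),q.mean(0).round(1),q.min(0).round(1),q.max(0).round(1))
    q=P[(P[:,2]>195)]
    u,sv,vt=np.linalg.svd((q-q.mean(0))[:,:2]);print("bar dir",np.degrees(np.arctan2(vt[0,1],vt[0,0])))
```

```text
183 165 [679.1 186.8 325.4]
325 168 [671.4 -56.5 326.6]
182 225 [575.3 185.3 323.1]
324 228 [567.8 -54.1 326.6]
250 163 [682.3  72.2 323.3]
250 226 [572.9  70.7 322.2]
250 195 [626.7  71.8 320.3]
258 185 [643.6  58.1 322.3]
top 464
12 60 97 [ 603.5 -255.2   36.6] [ 590.5 -323.3   12. ] [ 672.1 -240.9   59.6]
60 80 242 [ 609.3 -262.8   71.3] [ 590.  -286.9   61.1] [ 630.6 -239.7   79.2]
80 190 67 [ 609.6 -263.1  139.7] [ 602.5 -279.8   83. ] [ 618.3 -246.9  188.3]
195 225 56 [ 611.  -262.1  210.7] [ 603.2 -279.3  195.1] [ 618.2 -247.1  216. ]
bar dir -111.2583754263744
scene 865
12 60 334 [ 623.1 -265.1   36.6] [ 604.7 -288.2   12. ] [ 632.6 -242.4   59.9]
60 80 258 [ 615.7 -265.9   70.9] [ 590.3 -289.1   60. ] [ 632.3 -242.8   78.8]
80 190 194 [ 612.  -265.3  136.6] [ 602.5 -282.1   80.9] [ 621.3 -248.5  189.3]
195 225 69 [ 612.4 -264.3  208.5] [ 603.9 -281.9  195. ] [ 620.3 -248.6  216.2]
bar dir 69.03906647683064
```

View pics/s2.png

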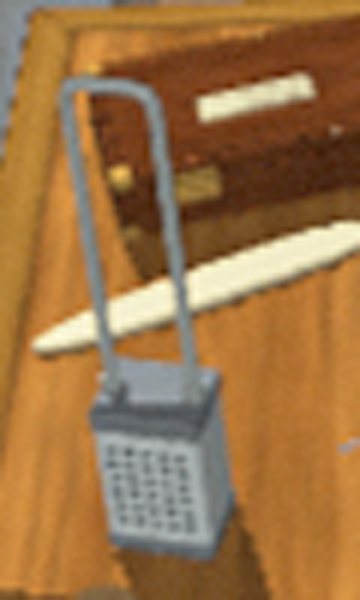

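View pics/t2.png

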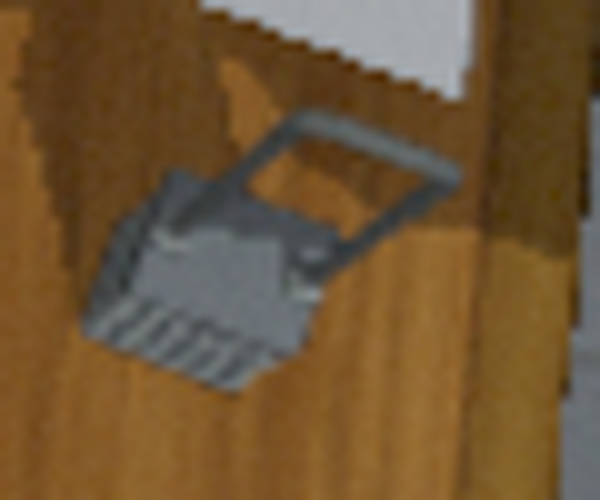

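View pics/t3.png

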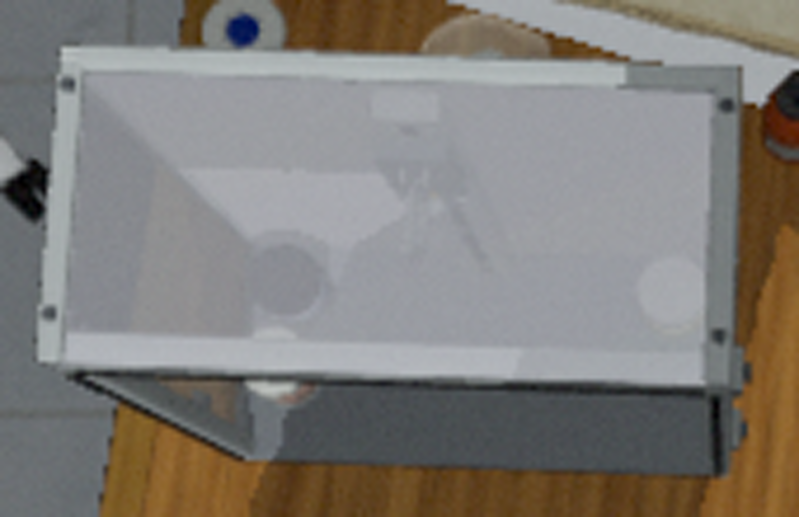

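Run:
```python
from h import *
from scipy.optimize import least_squares
c={"bl":(62,46),"br":(742,67),"fl":(38,361),"fr":(735,387)}
loc={"bl":(56,125),"br":(56,-125),"fl":(-62,125),"fr":(-62,-125)}
px={k:(v[0]/4.7+170-.4,v[1]/4.7+150-.4) for k,v in c.items()}
Wd={k:atz("top",px[k],325) for k in px}
for k in Wd: print(k,Wd[k].round(1))
def f(p):
    th=p[2];Rz=np.array([[np.cos(th),-np.sin(th)],[np.sin(th),np.cos(th)]])
    return np.concatenate([Rz@np.array(loc[k])+p[:2]-Wd[k][:2] for k in loc])
r=least_squares(f,[630,70,0]);print(r.x,np.degrees(r.x[2]),r.fun.round(1))
# overlay into both
th=r.x[2]
def w(X): X=np.atleast_2d(np.array(X,float));return np.c_[X[:,0]*np.cos(th)-X[:,1]*np.sin(th)+r.x[0],X[:,0]*np.sin(th)+X[:,1]*np.cos(th)+r.x[1],X[:,2]]
for n in("scene","top"):
    im=np.load(n+"0.npz")["p"][:,:,::-1].copy()
    x0,y0,W,H=(320,180,170,180) if n=="scene" else(170,150,170,110)
    f=3.3 if n=="scene" else 4.7
    im=cv2.resize(im[y0:y0+H,x0:x0+W],None,fx=f,fy=f,interpolation=cv2.INTER_CUBIC)
    def P(X): return ((proj(n,w(X))-[x0,y0]+.4)*f).astype(int)
    B=[(x,y,z) for x in(-62,56) for y in(-125,125) for z in(0,325)]
    for i in range(8):
        for j in range(i):
            if bin(i^j).count("1")==1:
                a,b=P([B[i],B[j]]);cv2.line(im,tuple(map(int,a)),tuple(map(int,b)),(0,0,255),1)
    for X,col in(((10,0,249.5),(0,255,0)),((-7,0,279.5),(255,0,0)),((25,0,260),(0,255,255)),((-62,0,297.5),(255,0,255))):
        a=P([X])[0];cv2.circle(im,tuple(map(int,a)),3,col,-1)
    cv2.imwrite(f"pics/ov_{n}.png",im)
```

```text
bl [689.1 187.6 325. ]
br [679.2 -60.8 325. ]
fl [572.6 191.9 325. ]
fr [561.4 -57.3 325. ]
[ 6.28574039e+02  6.52100276e+01 -4.08706969e-02] -2.3417184367747823 [ 0.5  0.2  0.3 -1.2 -0.9  0.8  0.1  0.2]
```

View pics/ov_scene.png

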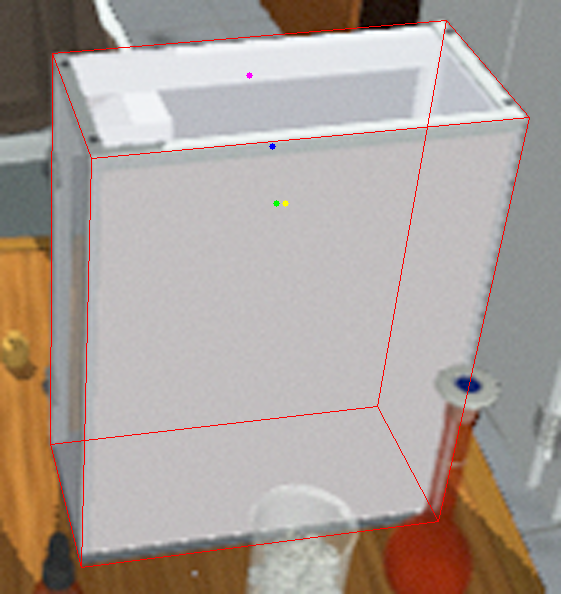

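View pics/ov_top.png

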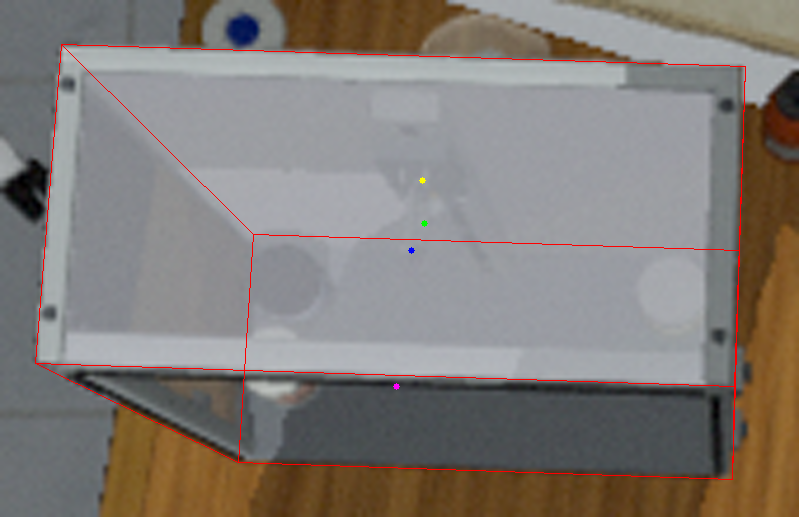

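Run:
```python
from h import *
A=np.mean([manip.capture("top")[0].astype(float) for _ in range(8)],0)
c=A[160:235,225:290].mean(2)
c=(c-np.percentile(c,2))/(np.percentile(c,98)-np.percentile(c,2))*255
im=cv2.resize(np.clip(c,0,255).astype(np.uint8),None,fx=8,fy=8,interpolation=cv2.INTER_CUBIC)
im=cv2.cvtColor(im,cv2.COLOR_GRAY2BGR);im2=im.copy()
th=-0.04087
def w(x,y,z):return [628.57+x*np.cos(th)-y*np.sin(th),65.2+x*np.sin(th)+y*np.cos(th),z]
for dz,col in((-20,(255,0,0)),(0,(0,255,0)),(20,(0,0,255))):
    for (a,b) in(((-7,0,279.5),(-7,0,246.5)),((-7,0,246.5),(25,0,246.5)),((25,-15,246.5),(25,15,246.5)),((4,0,274),(-13+9,0,274))):
        p=[((proj("top",[w(q[0],q[1],q[2]+dz)])[0]-[225,160]+.5)*8).astype(int).tolist() for q in(a,b)]
        cv2.line(im2,tuple(p[0]),tuple(p[1]),col,1)
cv2.imwrite("pics/hk.png",np.hstack([im[:,:390],im2[:,:390]]) if 0 else np.hstack([im,im2])[:, :]) if False else None
cv2.imwrite("pics/hk.png",cv2.resize(np.hstack([im,im2]),(790,456)))
```

```text
(no output)
```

View pics/hk.png

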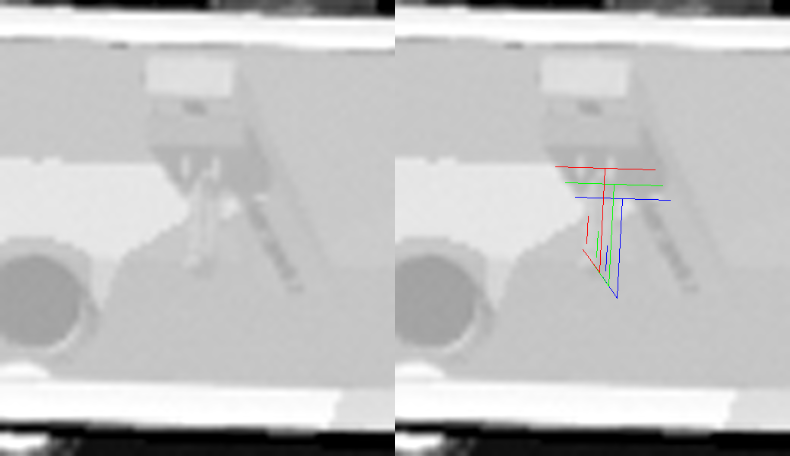

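```bash
cat >> h.py <<'E'
def pose(s=None):
    s=s or manip.sense();q=np.array(s["tool_rot"]);return np.array(s["eef_pos"]),R.from_quat([q[1],q[2],q[3],q[0]])
def frame(yaw,alpha,flip=1):
    """tool x dir: yaw deg azimuth, alpha deg below horizontal; tool y horizontal"""
    y,a=np.radians([yaw,alpha]);x=np.array([np.cos(a)*np.cos(y),np.cos(a)*np.sin(y),-np.sin(a)])
    ty=np.array([-np.sin(y),np.cos(y),0])*flip
    return R.from_matrix(np.c_[x,ty,np.cross(x,ty)])
def plan(p1,R1,n,p0=None,R0=None):
    if p0 is None:p0,R0=pose()
    rv=(R0.inv()*R1).as_rotvec();out=[]
    p,Rc=p0.copy(),R0
    for i in range(n):
        pt=p0+(p1-p0)*(i+1)/n
        t=np.round(Rc.inv().apply(pt-p),1);w=np.round(np.degrees((Rc.inv()*R1).as_rotvec())/(n-i),2)
        out.append(" ".join(f"{a:g}" for a in np.r_[t,w]));p=p+Rc.apply(t);Rc=Rc*R.from_rotvec(np.radians(w))
    print("max rot/row",np.degrees(np.linalg.norm(rv))/n,"dist/row",np.linalg.norm(p1-p0)/n);print("; ".join(out))
YC=-0.04087; C0=np.array([628.57,65.2,0])
RC=R.from_rotvec([0,0,YC])
def cab(x,y,z): return RC.apply([x,y,z])+C0
E
python3 - <<'E'
from h import *
p,Rc=pose();print(p,Rc.as_matrix().round(3))
t=np.load("top0.npz");W=cloud("top",t["d"])
for nm,(u,v) in {"box":(387,322),"box2":(350,310),"big":(360,214)}.items():print(nm,W[v,u].round())
yaw=-21
for f in(1,-1):
    F=frame(yaw,35,f); print(f,np.degrees((Rc.inv()*F).magnitude()))
E
```

```text
[ 178.2574041  -625.07504881  245.30084158] [[ 0.     0.274 -0.962]
 [ 0.    -0.962 -0.274]
 [-1.    -0.    -0.   ]]
box [ 398. -194.   34.]
box2 [ 425. -112.   32.]
big [ 633. -133.  100.]
1 147.3809063154855
-1 65.42691601731435
```

Run:
```python
from h import *
F=frame(-21,35,-1);d=F.as_matrix()[:,0]
g=np.array([612,-264.5,45.]);plan(g-125*d,F,20)
```

```text
max rot/row 3.271345800865718 dist/row 26.865746482961896
6.4 -14.5 -21.7 1.7 2.65 0.88; 7.2 -15.2 -21 1.7 2.65 0.89; 7.9 -15.9 -20.1 1.7 2.65 0.88; 8.6 -16.6 -19.3 1.7 2.65 0.89; 9.1 -17.4 -18.3 1.7 2.65 0.88; 9.8 -18 -17.4 1.7 2.65 0.89; 10.2 -18.7 -16.4 1.7 2.65 0.88; 10.6 -19.3 -15.4 1.7 2.65 0.89; 11.1 -19.9 -14.2 1.7 2.65 0.88; 11.4 -20.5 -13.2 1.7 2.65 0.88; 11.6 -21 -12 1.7 2.65 0.89; 11.8 -21.6 -10.8 1.7 2.65 0.88; 12 -22 -9.6 1.7 2.65 0.89; 12 -22.5 -8.5 1.7 2.65 0.88; 12.1 -22.9 -7.1 1.7 2.65 0.89; 11.9 -23.3 -6 1.7 2.66 0.88; 11.9 -23.7 -4.7 1.7 2.65 0.89; 11.7 -23.9 -3.4 1.7 2.66 0.88; 11.5 -24.2 -2.2 1.7 2.65 0.89; 11.1 -24.4 -0.9 1.7 2.66 0.88
```

arm_command(commands="6.4 -14.5 -21.7 1.7 2.65 0.88; 7.2 -15.2 -21 1.7 2.65 0.89; 7.9 -15.9 -20.1 1.7 2.65 0.88; 8.6 -16.6 -19.3 1.7 2.65 0.89; 9.1 -17.4 -18.3 1.7 2.65 0.88; 9.8 -18 -17.4 1.7 2.65 0.89; 10.2 -18.7 -16.4 1.7 2.65 0.88; 10.6 -19.3 -15.4 1.7 2.65 0.89; 11.1 -19.9 -14.2 1.7 2.65 0.88; 11.4 -20.5 -13.2 1.7 2.65 0.88; 11.6 -21 -12 1.7 2.65 0.89; 11.8 -21.6 -10.8 1.7 2.65 0.88; 12 -22 -9.6 1.7 2.65 0.89; 12 -22.5 -8.5 1.7 2.65 0.88; 12.1 -22.9 -7.1 1.7 2.65 0.89; 11.9 -23.3 -6 1.7 2.66 0.88; 11.9 -23.7 -4.7 1.7 2.65 0.89; 11.7 -23.9 -3.4 1.7 2.66 0.88; 11.5 -24.2 -2.2 1.7 2.65 0.89; 11.1 -24.4 -0.9 1.7 2.66 0.88", hand=1, newtons=60)

```text
t: 2.77
eef_pos: [474.7, -263.9, 129.1]
tool_rot: [-0.041, 0.929, -0.135, -0.343]
force: [3.1, 2.1, -1.2]
grip_width: 85.3
```

Run:
```python
from h import *
s=manip.sense();print(s["t"],s["qpos"].round(3),s["eef_pos"].round(1),s["force"].round(1))
p,Rc=pose(s);F=frame(-21,35,-1);print(np.degrees((Rc.inv()*F).as_rotvec()).round(1), p)
# rough fit of arm: start & now
from scipy.optimize import least_squares
for n in("scene","top"):
    im,d=manip.capture(n);cv2.imwrite(f"pics/a_{n}.png",im[:,:,::-1]);np.savez(f"a_{n}.npz",p=im,d=d)
d=F.as_matrix()[:,0];g=np.array([612,-264.5,45.]);plan(g+5*d,F,12)
```

```text
2.7667 [-0.818  0.626  2.597  2.651  0.938 -1.642] [ 474.7 -263.9  129.1] [ 3.1  2.1 -1.2]
[3.6 5.3 3.2] [ 474.73608355 -263.89495891  129.08778707]
max rot/row 0.634525409567493 dist/row 13.679607164198309
13.2 -2.7 -2.2 0.29 0.47 0.31; 13.2 -2.8 -2.1 0.29 0.47 0.31; 13.3 -2.9 -2 0.29 0.47 0.31; 13.2 -3 -1.8 0.29 0.47 0.31; 13.2 -3.1 -1.7 0.29 0.47 0.31; 13.2 -3.1 -1.6 0.29 0.48 0.31; 13.3 -3.2 -1.5 0.29 0.47 0.3; 13.2 -3.3 -1.3 0.29 0.48 0.31; 13.2 -3.3 -1.2 0.29 0.47 0.3; 13.2 -3.5 -1.1 0.29 0.48 0.31; 13.2 -3.5 -1 0.29 0.47 0.3; 13.1 -3.6 -0.8 0.29 0.48 0.31
```

View pics/a_scene.png

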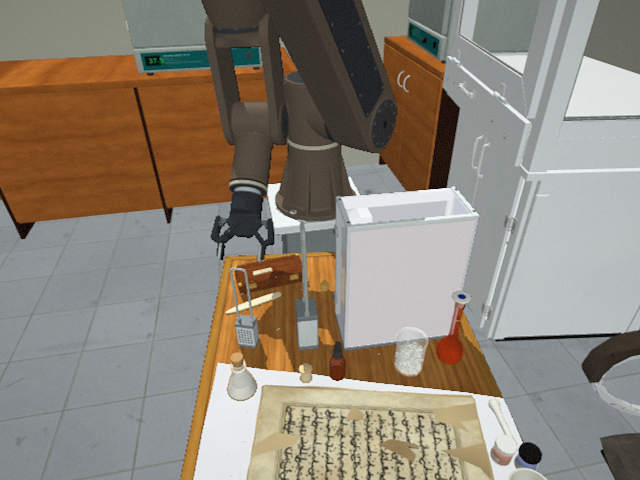

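View pics/a_top.png

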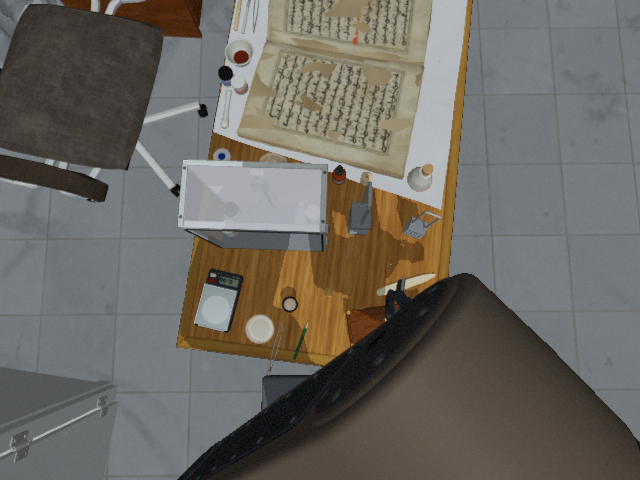

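```bash
cat > kin.py <<'E'
from h import *
Q=[([-1.33958007e+00,4.80852983e-01,1.59687963e+00,0,1.06512668,-4.66227623e-02],[178.26,-625.07,245.3],[-0.09746837,-0.70025486,-0.09836049,0.7003344])]
def fkR(q):
    return R.from_euler("ZYYZYZ",q) if False else R.from_euler("Z",q[0])*R.from_euler("Y",q[1]+q[2])*R.from_euler("Z",q[3])*R.from_euler("Y",q[4])*R.from_euler("Z",q[5])
E
python3 - <<'E'
from kin import *
s=manip.sense()
Q.append((s["qpos"],s["eef_pos"],s["tool_rot"]))
for q,p,t in Q:
    A=R.from_quat([t[1],t[2],t[3],t[0]]);B=fkR(q)
    print((B.inv()*A).as_matrix().round(3))
E
```

```text
[[-0. -1.  0.]
 [ 0. -0. -1.]
 [ 1. -0.  0.]]
[[ 0. -1.  0.]
 [ 0.  0. -1.]
 [ 1.  0.  0.]]
```

Run:
```python
from h import *
F=frame(-21,35,-1);d=F.as_matrix()[:,0]
g=np.array([612,-264.5,45.]);plan(g-95*d,F,12)
```

```text
max rot/row 0.634525409567493 dist/row 6.102075591498875
4.9 -3.3 -1.4 0.29 0.47 0.31; 5 -3.3 -1.3 0.29 0.47 0.31; 4.9 -3.4 -1.3 0.29 0.47 0.31; 4.9 -3.3 -1.3 0.29 0.47 0.31; 5 -3.5 -1.1 0.29 0.47 0.31; 4.9 -3.4 -1.2 0.29 0.48 0.31; 4.9 -3.5 -1 0.29 0.47 0.3; 4.9 -3.5 -1 0.29 0.48 0.31; 4.8 -3.6 -1 0.29 0.47 0.3; 4.9 -3.5 -0.8 0.29 0.48 0.31; 4.8 -3.6 -0.9 0.29 0.47 0.3; 4.9 -3.7 -0.7 0.29 0.48 0.31
```

arm_command(commands="0 0 0 0 0 0; 0 0 0 0 0 0")

```text
t: 3.03
eef_pos: [475.1, -262.5, 128.4]
tool_rot: [-0.043, 0.929, -0.132, -0.344]
force: [0.2, -0.4, 0.7]
grip_width: 85.3
```

arm_command(commands="4.9 -3.3 -1.4 0.29 0.47 0.31; 5 -3.3 -1.3 0.29 0.47 0.31; 4.9 -3.4 -1.3 0.29 0.47 0.31; 4.9 -3.3 -1.3 0.29 0.47 0.31; 5 -3.5 -1.1 0.29 0.47 0.31; 4.9 -3.4 -1.2 0.29 0.48 0.31")

```text
t: 3.53
eef_pos: [508.0, -253.0, 116.8]
tool_rot: [-0.048, 0.934, -0.155, -0.318]
force: [0.7, -0.2, -0.5]
grip_width: 85.3
```

```bash
python3 -c "
from h import *
s=manip.sense();print(s['qpos'].tolist(),s['eef_pos'].tolist(),s['tool_rot'].tolist())"
```

```text
[-0.695657301677815, 0.7162057129434276, 2.589619096074868, 2.8138832012433155, 1.0708520369904375, -1.648082005856433] [507.9955803902676, -253.0195026615022, 116.75274329635916] [-0.047960455171517855, 0.9342167981299901, -0.15455385388305198, -0.3178865758118551]
```

arm_command(commands="4.9 -3.5 -1 0.29 0.47 0.3; 4.9 -3.5 -1 0.29 0.48 0.31; 4.8 -3.6 -1 0.29 0.47 0.3; 4.9 -3.5 -0.8 0.29 0.48 0.31; 4.8 -3.6 -0.9 0.29 0.47 0.3; 4.9 -3.7 -0.7 0.29 0.48 0.31; 0 0 0 0 0 0; 0 0 0 0 0 0")

```text
t: 4.2
eef_pos: [539.8, -239.5, 101.8]
tool_rot: [-0.054, 0.938, -0.174, -0.295]
force: [0.2, -0.4, 0.6]
grip_width: 85.4
```

```bash
python3 -c "
from h import *
s=manip.sense();print(s['qpos'].tolist(),s['eef_pos'].tolist(),s['tool_rot'].tolist())
p,Rc=pose(s);F=frame(-21,35,-1);print(np.degrees((Rc.inv()*F).as_rotvec()).round(2))
print(F.inv().apply(np.array([612,-264.5,45.])-p))"
```

```text
[-0.5689355419072595, 0.8047024063225938, 2.568721145344115, 2.9639657723441815, 1.1902606863966476, -1.6229178729708125] [539.7601184737032, -239.5390527271131, 101.7801342646122] [-0.053508921753924854, 0.9381008099338064, -0.17402358594193643, -0.29465141647407445]
[ 0.11 -0.15 -0.05]
[95.1402675  -2.58540642  2.69781257]
```

```bash
cat >> kin.py <<'E'
Q+=[([-0.818,0.626,2.597,2.651,0.938,-1.642],[474.7,-263.9,129.1],[-0.041,0.929,-0.135,-0.343]),
([-0.695657301677815, 0.7162057129434276, 2.589619096074868, 2.8138832012433155, 1.0708520369904375, -1.648082005856433],[507.9955803902676, -253.0195026615022, 116.75274329635916],0),
([-0.5689355419072595, 0.8047024063225938, 2.568721145344115, 2.9639657723441815, 1.1902606863966476, -1.6229178729708125],[539.7601184737032, -239.5390527271131, 101.7801342646122],0)]
def fkP(q,k):
    a0,h,a1,e,a2,L=k
    return R.from_euler("Z",q[0]).apply(np.array([a0,0,h])+R.from_euler("Y",q[1]).apply([0,0,a1])+R.from_euler("Y",q[1]+q[2]).apply([e,0,a2]))+L*fkR(q).apply([0,0,1])
from scipy.optimize import least_squares
def fit():
    f=lambda k:np.r_[np.concatenate([fkP(q,k)-np.array(p) for q,p,_ in Q]),1e-3*(k-np.array([100,400,500,0,500,250]))]
    return least_squares(f,[100,400,500,0,500,250])
M=R.from_matrix([[0,-1,0],[0,0,-1],[1,0,0]])
LO=np.array([-2.75,-.82,.23,-1.56,.09,-2.92]);HI=np.array([2.75,2.05,2.67,4.7,2.69,2.92])
def ik(p,Rt,k,q0):
    f=lambda q:np.r_[(fkP(q,k)-p)/50,((fkR(q)*M).inv()*Rt).as_rotvec()*4]
    r=least_squares(f,np.clip(q0,LO+.01,HI-.01),bounds=(LO,HI));return r.x,r.cost
E
python3 - <<'E'
from kin import *
r=fit();print(r.x.round(1),r.fun[:-6].round(1))
k=r.x
q0=Q[-1][0]
# grasp & cabinet poses
F=frame(-21,35,-1);g=np.array([612,-264.5,45.])
print("grasp",[v.round(2) for v in ik(g+5*F.as_matrix()[:,0],F,k,q0)])
for al in(25,35,45,55):
    F=frame(np.degrees(YC),al,-1);d=F.as_matrix()[:,0]
    for nm,b in(("hang",(10,0,252)),("hang+20",(10,0,272)),("over",(-5,0,308)),("enter-up",(-62,0,285))):
        x=cab(b[0],b[1],b[2]-165)+5*d
        print(al,nm,[np.round(v,2) for v in ik(x,F,k,q0)])
    for phi in(15,25):
      G=frame(np.degrees(YC),al+phi,-1);ph=np.radians(phi)
      for bx,bz in((-75,285),(-30,290),(-30,305)):
        x=cab(bx-165*np.sin(ph),0,bz-165*np.cos(ph))+5*G.as_matrix()[:,0]
        print(al,"tilt",phi,bx,bz,[np.round(v,2) for v in ik(x,G,k,q0)])
E
```

```text
[-71.5 437.7 613.2  32.2 518.6 455.6] [-29.5  -6.9   0.6   3.4   6.7  -3.7  -1.6  -2.1  -0.3  -5.6 -13.3   3.4]
grasp [array([-0.46,  0.92,  2.39,  3.06,  1.13, -1.59]), np.float64(0.0)]
25 hang [array([ 0.34,  1.03,  2.46,  3.49,  1.47, -1.44]), np.float64(0.0)]
25 hang+20 [array([ 0.34,  0.98,  2.48,  3.49,  1.43, -1.45]), np.float64(0.0)]
25 over [array([ 0.36,  0.89,  2.53,  3.51,  1.4 , -1.46]), np.float64(0.0)]
25 enter-up [array([ 0.49,  1.04,  2.6 ,  3.62,  1.57, -1.33]), np.float64(0.0)]
25 tilt 15 -75 285 [array([ 0.47,  0.66,  2.65,  3.59,  1.02, -1.47]), np.float64(0.0)]
25 tilt 15 -30 290 [array([ 0.37,  0.62,  2.57,  3.54,  0.92, -1.55]), np.float64(0.0)]
25 tilt 15 -30 305 [array([ 0.37,  0.57,  2.57,  3.55,  0.87, -1.57]), np.float64(0.0)]
25 tilt 25 -75 285 [array([ 0.4 ,  0.41,  2.6 ,  3.67,  0.58, -1.67]), np.float64(0.0)]
25 tilt 25 -30 290 [array([ 0.33,  0.41,  2.52,  3.64,  0.5 , -1.73]), np.float64(0.0)]
25 tilt 25 -30 305 [array([ 0.33,  0.37,  2.51,  3.69,  0.46, -1.78]), np.float64(0.0)]
35 hang [array([ 0.29,  0.82,  2.44,  3.45,  1.08, -1.53]), np.float64
[... 1764 characters left out ...]
oat64(0.0)]
55 over [array([ 0.2 ,  0.43,  2.28,  3.87,  0.21, -2.08]), np.float64(0.0)]
55 enter-up [array([ 0.25,  0.44,  2.39,  3.68,  0.32, -1.85]), np.float64(0.0)]
55 tilt 15 -75 285 [array([ 0.21,  0.35,  2.36,  4.7 ,  0.09, -2.9 ]), np.float64(0.07)]
55 tilt 15 -30 290 [array([ 0.19,  0.38,  2.3 ,  4.7 ,  0.09, -2.92]), np.float64(0.12)]
55 tilt 15 -30 305 [array([ 0.19,  0.35,  2.31,  4.7 ,  0.09, -2.92]), np.float64(0.16)]
55 tilt 25 -75 285 [array([ 0.18,  0.34,  2.17, -0.09,  0.46,  1.87]), np.float64(0.0)]
55 tilt 25 -30 290 [array([ 0.16,  0.38,  2.08, -0.07,  0.51,  1.83]), np.float64(0.0)]
55 tilt 25 -30 305 [array([ 0.16,  0.36,  2.07, -0.07,  0.54,  1.83]), np.float64(0.0)]
```

```bash
cat >> kin.py <<'E'
def fkP(q,k):
    a0,h,a1,e,a2,L,e1,w,y=k
    A=R.from_euler("Z",q[0]);B=R.from_euler("Y",q[1]);C=R.from_euler("Y",q[1]+q[2])
    D=A*C*R.from_euler("Z",q[3])
    return A.apply(np.array([a0,y,h])+B.apply([e1,0,a1])+C.apply([e,0,a2]))+D.apply([w,0,0])+L*fkR(q).apply([0,0,1])
def fit():
    pr=np.array([0,400,500,0,500,250,0,0,0.])
    f=lambda k:np.r_[np.concatenate([fkP(q,k)-np.array(p) for q,p,_ in Q]),3e-3*(k-pr)]
    return least_squares(f,pr)
E
python3 - <<'E'
from kin import *
r=fit();print(r.x.round(1),r.fun[:-9].round(2))
E
```

```text
[ -3.9 319.8 598.2  33.2 442.8 362.    4.7  -3.8  30.3] [ 0.    0.    0.    0.04 -0.02  0.02 -0.07  0.02 -0.04  0.03 -0.01  0.02]
```

```bash
cat >> kin.py <<'E'
K=fit().x
E
python3 - <<'E'
from kin import *
k=K
q0=Q[-1][0]
F=frame(-21,35,-1);g=np.array([612,-264.5,45.])
print("grasp",[v.round(2) for v in ik(g+5*F.as_matrix()[:,0],F,k,q0)])
for al in(25,30,35,40):
    F=frame(np.degrees(YC),al,-1);d=F.as_matrix()[:,0]
    for nm,b in(("hang+20",(10,0,272)),("over",(-5,0,308)),("enter-up",(-62,0,285)),("retreat",(-62,0,272))):
        x=cab(b[0],b[1],b[2]-165)+5*d
        print(al,nm,[np.round(v,2) for v in ik(x,F,k,q0)])
    for phi in(10,20):
      G=frame(np.degrees(YC),al+phi,-1);ph=np.radians(phi)
      for bx,bz in((-75,285),(-30,290),(-30,305)):
        x=cab(bx-165*np.sin(ph),0,bz-165*np.cos(ph))+5*G.as_matrix()[:,0]
        print(al,"tilt",phi,bx,bz,[np.round(v,2) for v in ik(x,G,k,q0)])
E
```

```text
grasp [array([-0.52,  0.91,  2.37,  3.  ,  1.1 , -1.59]), np.float64(0.0)]
25 hang+20 [array([ 0.15,  0.93,  2.49,  3.31,  1.4 , -1.52]), np.float64(0.0)]
25 over [array([ 0.16,  0.84,  2.53,  3.32,  1.35, -1.53]), np.float64(0.0)]
25 enter-up [array([ 0.2 ,  1.  ,  2.65,  3.36,  1.63, -1.46]), np.float64(0.0)]
25 retreat [array([ 0.2 ,  1.04,  2.64,  3.36,  1.66, -1.45]), np.float64(0.0)]
25 tilt 10 -75 285 [array([ 0.22,  0.78,  2.67,  3.37,  1.25, -1.49]), np.float64(0.0)]
25 tilt 10 -30 290 [array([ 0.17,  0.73,  2.58,  3.33,  1.13, -1.53]), np.float64(0.0)]
25 tilt 10 -30 305 [array([ 0.17,  0.68,  2.58,  3.34,  1.07, -1.54]), np.float64(0.0)]
25 tilt 20 -75 285 [array([ 0.2 ,  0.57,  2.64,  3.37,  0.85, -1.55]), np.float64(0.0)]
25 tilt 20 -30 290 [array([ 0.16,  0.54,  2.54,  3.36,  0.72, -1.59]), np.float64(0.0)]
25 tilt 20 -30 305 [array([ 0.16,  0.49,  2.53,  3.38,  0.66, -1.61]), np.float64(0.0)]
30 hang+20 [array([ 0.14,  0.84,  2.46,  3.31,  1.2 , -1.54]), np.float64(0.0)]
30 over [array([ 0.15,  0.74,  2.5 ,  3.32,  1.14, -1.55]), np.float64(0.0)]
30 enter-up [array([ 0
[... 1658 characters left out ...]
oat64(0.0)]
40 enter-up [array([ 0.16,  0.66,  2.54,  3.33,  0.93, -1.56]), np.float64(0.0)]
40 retreat [array([ 0.16,  0.7 ,  2.55,  3.33,  0.98, -1.54]), np.float64(0.0)]
40 tilt 10 -75 285 [array([ 0.16,  0.51,  2.52,  3.37,  0.59, -1.61]), np.float64(0.0)]
40 tilt 10 -30 290 [array([ 0.13,  0.5 ,  2.42,  3.38,  0.49, -1.65]), np.float64(0.0)]
40 tilt 10 -30 305 [array([ 0.13,  0.46,  2.41,  3.41,  0.44, -1.68]), np.float64(0.0)]
40 tilt 20 -75 285 [array([ 0.14,  0.39,  2.44,  3.56,  0.22, -1.82]), np.float64(0.0)]
40 tilt 20 -30 290 [array([ 0.12,  0.41,  2.35,  3.7 ,  0.15, -1.98]), np.float64(0.0)]
40 tilt 20 -30 305 [array([ 0.12,  0.37,  2.34,  3.9 ,  0.12, -2.19]), np.float64(0.0)]
```

Run:
```python
from h import *
F=frame(-21,35,-1);d=F.as_matrix()[:,0]
g=np.array([612,-264.5,45.]);plan(g+5*d,F,12)
```

```text
max rot/row 0.016200703832985084 dist/row 8.350829838086117
8.3 -0.2 0.2 0.01 -0.01 -0; 8.4 -0.2 0.3 0.01 -0.01 -0; 8.3 -0.3 0.2 0.01 -0.01 -0.01; 8.4 -0.2 0.3 0.01 -0.01 -0; 8.3 -0.2 0.2 0.01 -0.01 -0.01; 8.4 -0.2 0.3 0.01 -0.01 -0; 8.3 -0.3 0.2 0.01 -0.01 -0.01; 8.4 -0.2 0.2 0.01 -0.02 -0; 8.3 -0.2 0.3 0.01 -0.01 -0.01; 8.3 -0.2 0.2 0.01 -0.02 -0; 8.4 -0.2 0.2 0.01 -0.01 -0.01; 8.3 -0.2 0.3 0 -0.02 -0
```

arm_command(commands="8.3 -0.2 0.2 0 0 0; 8.4 -0.2 0.3 0 0 0; 8.3 -0.3 0.2 0 0 0; 8.4 -0.2 0.3 0 0 0; 8.3 -0.2 0.2 0 0 0; 8.4 -0.2 0.3 0 0 0; 8.3 -0.3 0.2 0 0 0; 8.4 -0.2 0.2 0 0 0; 8.3 -0.2 0.3 0 0 0; 8.3 -0.2 0.2 0 0 0; 8.4 -0.2 0.2 0 0 0; 8.3 -0.2 0.3 0 0 0; 0 0 0 0 0 0; 0 0 0 0 0 0")

```text
t: 5.37
eef_pos: [615.7, -266.7, 42.3]
tool_rot: [-0.054, 0.938, -0.175, -0.294]
force: [-0.4, 0.0, -0.1]
grip_width: 85.0
```

Run:
```python
from h import *
s=manip.sense();print(s["t"],s["qpos"].round(3),s["eef_pos"].round(1),s["force"].round(1))
for n,b in(("scene",(200,230,100,130)),("top",(360,170,110,100))):
    im,d=manip.capture(n);x,y,w,h=b
    cv2.imwrite(f"pics/b_{n}.png",cv2.resize(im[y:y+h,x:x+w,::-1],None,fx=4.5,fy=4.5,interpolation=cv2.INTER_CUBIC))
```

```text
5.3667 [-0.52   0.914  2.372  3.003  1.106 -1.598] [ 615.7 -266.7   42.3] [-0.4  0.  -0.1]
```

View pics/b_scene.png

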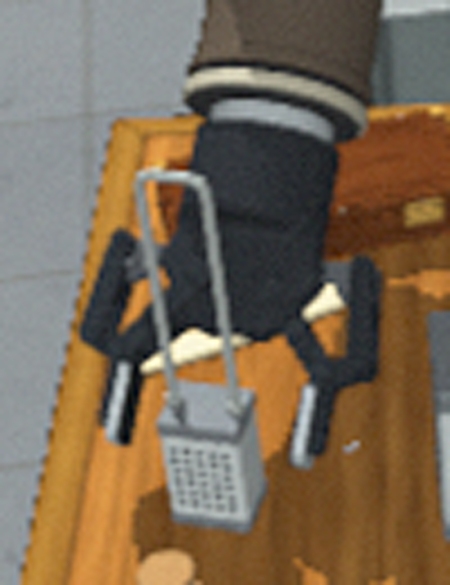

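View pics/b_top.png

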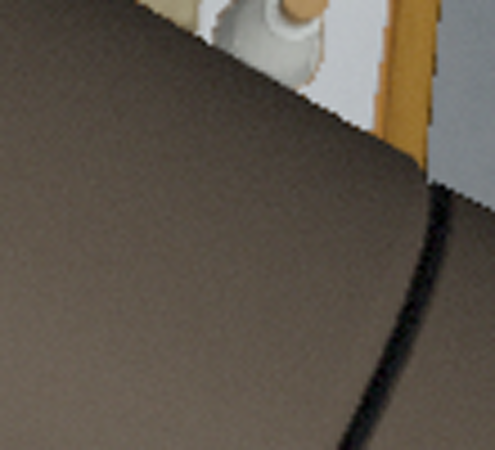

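arm_command(commands="0 0 0 0 0 0; 0 0 0 0 0 0; 0 0 0 0 0 0; 0 0 0 0 0 0; 0 0 0 0 0 0; 0 0 0 0 0 0; 0 0 0 0 0 0; 0 0 0 0 0 0", hand=0, newtons=60)

```text
t: 6.13
eef_pos: [615.5, -266.7, 42.7]
tool_rot: [-0.054, 0.938, -0.175, -0.294]
force: [-3.1, 1.1, 5.7]
grip_width: 39.6
```

Run:
```python
from h import *
s=manip.sense();print(s["t"],s["grip_width"],s["eef_pos"].round(1),s["force"].round(1),s["moment"].round(2))
im,d=manip.capture("scene");x,y,w,h=(200,230,100,130)
np.savez("c_scene.npz",p=im,d=d)
cv2.imwrite(f"pics/c_scene.png",cv2.resize(im[y:y+h,x:x+w,::-1],None,fx=4.5,fy=4.5,interpolation=cv2.INTER_CUBIC))
C=cloud("scene",d);m=(abs(C[...,0]-612)<40)&(abs(C[...,1]+265)<40)&(C[...,2]>195)&(C[...,2]<225);q=C[m];print(len(q),q.mean(0))
u,sv,vt=np.linalg.svd((q-q.mean(0))[:,:2]);print("bar dir",np.degrees(np.arctan2(vt[0,1],vt[0,0])))
```

```text
6.1333 39.568007140839015 [ 615.5 -266.7   42.7] [-3.1  1.1  5.7] [-0.08  0.1  -0.08]
65 [ 612.79036703 -265.86886149  208.75662205]
bar dir 68.5958811798459
```

View pics/c_scene.png

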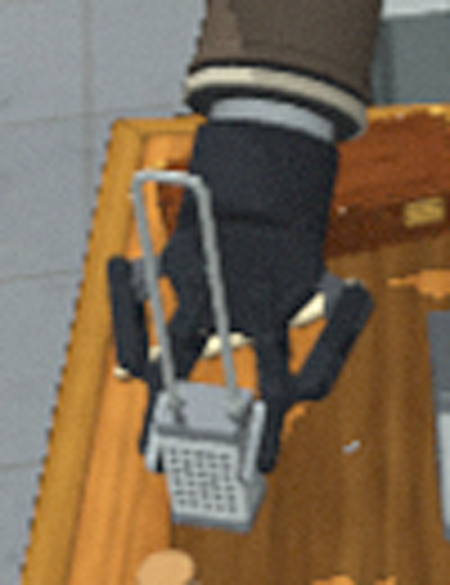

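```bash
cat >> kin.py <<'E'
OFF=np.array([-4.2,0,167.3])
def tcp(bx,by,bz,phi,dyaw=0):
    """bar at cabinet coords, tilt phi deg"""
    F=frame(np.degrees(YC)+dyaw,35+phi,-1)
    up=frame(np.degrees(YC)+dyaw,35,-1)
    o=F.apply(up.inv().apply(R.from_euler("Z",YC+np.radians(dyaw)).apply(OFF)))
    return cab(bx,by,bz)-o,F
def bar(p=None,Rc=None):
    if p is None:p,Rc=pose()
    up=frame(0,35,-1)
    w=p+Rc.apply(up.inv().apply(OFF)); a=Rc.apply(up.inv().apply([0,0,1]))
    return RC.inv().apply(w-C0),RC.inv().apply(a)
def show():
    s=manip.sense();b,a=bar(*pose(s));print("t",s["t"],"bar",b.round(1),"axis",a.round(3),"F",RC.inv().apply(s["force"]).round(1),"M",s["moment"].round(2),"w",round(s["grip_width"],1))
    print("q",s["qpos"].round(2))
def path(W,n,q0=None):
    p0,R0=pose();q=q0 if q0 is not None else manip.sense()["qpos"]
    p1,R1=W;rv=(R0.inv()*R1).as_rotvec();worst=9
    for i in np.linspace(0,1,n+1):
        qn,c=ik(p0+(p1-p0)*i,R0*R.from_rotvec(rv*i),K,q)
        worst=min(worst,(HI-qn).min(),(qn-LO).min());
        if c>1e-3: print("bad",i,c)
        q=qn
    print("min margin",worst,q.round(2))
    return q
E
python3 - <<'E'
from kin import *
show()
p,Rc=pose();up=p+[0,0,60]
print("LIFT");plan(up,Rc,8)
R2=frame(-14,45,-1);P2=np.array([510,-232,125.])
print("W2");plan(P2,R2,10,up,Rc)
p3,R3=tcp(-90,0,283,15);print("W3",p3);
q=manip.sense()["qpos"]
for a,b in(((up,Rc),(P2,R2)),((P2,R2),(p3,R3))):
    for i in np.linspace(0,1,9):
        rv=(a[1].inv()*b[1]).as_rotvec();q,c=ik(a[0]+(b[0]-a[0])*i,a[1]*R.from_rotvec(rv*i),K,q);print(q.round(2),round(c,4))
plan(p3,R3,18,P2,R2)
E
```

```text
t 6.1833 bar [  -3.9 -330.3  210.1] axis [-0.002  0.003  1.   ] F [-3.8  2.2  5.4] M [-0.1   0.15 -0.1 ] w 39.5
q [-0.52  0.91  2.37  3.    1.11 -1.6 ]
LIFT
max rot/row 0.0 dist/row 7.5
-4.3 0 -6.2 0 0 0; -4.3 0 -6.1 0 0 0; -4.2 0.1 -6.2 0 0 0; -4.3 -0 -6.1 0 0 0; -4.3 -0 -6.2 0 0 0; -4.3 0 -6.1 0 0 0; -4.3 0 -6.2 0 0 0; -4.2 0 -6.2 0 0 0
W2
max rot/row 1.2381568515252983 dist/row 11.328724321118088
-10.4 0.6 4.5 -0.44 -1.02 -0.55; -10.3 0.4 4.7 -0.44 -1.02 -0.55; -10.2 0.3 4.9 -0.44 -1.02 -0.55; -10.1 0.1 5.1 -0.44 -1.02 -0.55; -10.1 0 5.2 -0.44 -1.02 -0.55; -9.9 -0.1 5.4 -0.44 -1.01 -0.55; -9.9 -0.3 5.6 -0.45 -1.02 -0.55; -9.7 -0.4 5.8 -0.44 -1.01 -0.55; -9.6 -0.5 5.9 -0.45 -1.02 -0.55; -9.6 -0.7 6.1 -0.44 -1.01 -0.55
W3 [499.43438862  70.48071299 120.31356927]
[-0.52  0.75  2.39  2.99  0.96 -1.57] 0.0
[-0.54  0.73  2.41  2.96  0.94 -1.57] 0.0
[-0.55  0.71  2.42  2.93  0.91 -1.57] 0.0
[-0.57  0.68  2.44  2.89  0.88 -1.57] 0.0
[-0.59  0.66  2.46  2.85  0.85 -1.57] 0.0
[-0.61  0.63  2.47  2.82  0.82 -1.56] 0.0
[-0.63  0.61  2.49  2.78  0.79 -1.55] 0.0
[-0.65  0.58  2.5   2.73  0.76 -
[... 390 characters left out ...]
0.18  0.5   2.58  3.38  0.64 -1.59] 0.0
max rot/row 0.7045490069502255 dist/row 16.81674801834367
-3.1 -16.2 3.5 -0.48 -0.28 -0.44; -2.9 -16.2 3.3 -0.48 -0.28 -0.44; -2.9 -16.2 3.2 -0.48 -0.28 -0.44; -2.6 -16.4 3.1 -0.48 -0.28 -0.44; -2.6 -16.3 3 -0.48 -0.28 -0.44; -2.4 -16.4 2.8 -0.48 -0.28 -0.44; -2.2 -16.5 2.8 -0.48 -0.28 -0.44; -2.1 -16.4 2.5 -0.48 -0.27 -0.44; -2 -16.6 2.5 -0.48 -0.28 -0.44; -1.8 -16.5 2.3 -0.48 -0.27 -0.44; -1.7 -16.6 2.3 -0.47 -0.28 -0.43; -1.6 -16.6 2 -0.48 -0.27 -0.44; -1.4 -16.6 2 -0.47 -0.28 -0.43; -1.3 -16.7 1.8 -0.48 -0.27 -0.44; -1.1 -16.7 1.7 -0.47 -0.28 -0.43; -1.1 -16.7 1.5 -0.48 -0.27 -0.44; -0.9 -16.8 1.4 -0.47 -0.28 -0.43; -0.7 -16.7 1.3 -0.48 -0.27 -0.44
```

arm_command(commands="-4.3 0 -6.2 0 0 0; -4.3 0 -6.1 0 0 0; -4.2 0.1 -6.2 0 0 0; -4.3 0 -6.1 0 0 0; -4.3 0 -6.2 0 0 0; -4.3 0 -6.1 0 0 0; -4.3 0 -6.2 0 0 0; -4.2 0 -6.2 0 0 0; -10.4 0.6 4.5 -0.44 -1.02 -0.55; -10.3 0.4 4.7 -0.44 -1.02 -0.55; -10.2 0.3 4.9 -0.44 -1.02 -0.55; -10.1 0.1 5.1 -0.44 -1.02 -0.55; -10.1 0 5.2 -0.44 -1.02 -0.55; -9.9 -0.1 5.4 -0.44 -1.01 -0.55; -9.9 -0.3 5.6 -0.45 -1.02 -0.55; -9.7 -0.4 5.8 -0.44 -1.01 -0.55; -9.6 -0.5 5.9 -0.45 -1.02 -0.55; -9.6 -0.7 6.1 -0.44 -1.01 -0.55; 0 0 0 0 0 0; 0 0 0 0 0 0")

```text
t: 7.85
eef_pos: [510.3, -232.5, 125.7]
tool_rot: [-0.046, 0.917, -0.113, -0.379]
force: [0.0, -0.3, -2.2]
grip_width: 39.5
```

Run:
```python
from kin import *
show()
im,d=manip.capture("scene");cv2.imwrite(f"pics/d_scene.png",im[:,:,::-1])
p3,R3=tcp(-90,0,283,15);path((p3,R3),8);plan(p3,R3,18)
```

```text
t 7.85 bar [ -81.8 -307.2  291.2] axis [ 0.169 -0.034  0.985] F [ 0.  -0.3 -2.2] M [0.15 0.49 0.07] w 39.5
q [-0.67  0.56  2.52  2.69  0.72 -1.53]
min margin 0.05132197730058552 [ 0.18  0.5   2.58  3.38  0.64 -1.59]
max rot/row 0.7084101766969062 dist/row 16.846276929977584
-3.1 -16.2 3.5 -0.48 -0.28 -0.44; -3 -16.2 3.4 -0.48 -0.28 -0.44; -2.8 -16.3 3.3 -0.48 -0.28 -0.44; -2.7 -16.3 3.1 -0.48 -0.28 -0.44; -2.6 -16.4 3 -0.48 -0.28 -0.44; -2.4 -16.4 2.9 -0.48 -0.28 -0.44; -2.3 -16.5 2.8 -0.48 -0.28 -0.44; -2.1 -16.5 2.6 -0.48 -0.28 -0.44; -2.1 -16.5 2.5 -0.48 -0.28 -0.44; -1.8 -16.6 2.4 -0.48 -0.28 -0.44; -1.7 -16.6 2.3 -0.48 -0.28 -0.44; -1.6 -16.6 2.1 -0.47 -0.28 -0.44; -1.5 -16.7 2 -0.48 -0.28 -0.44; -1.3 -16.7 1.8 -0.47 -0.28 -0.44; -1.1 -16.7 1.7 -0.48 -0.29 -0.44; -1.1 -16.7 1.6 -0.47 -0.28 -0.45; -0.9 -16.8 1.5 -0.48 -0.29 -0.44; -0.7 -16.8 1.3 -0.47 -0.28 -0.45
```

View pics/d_scene.png

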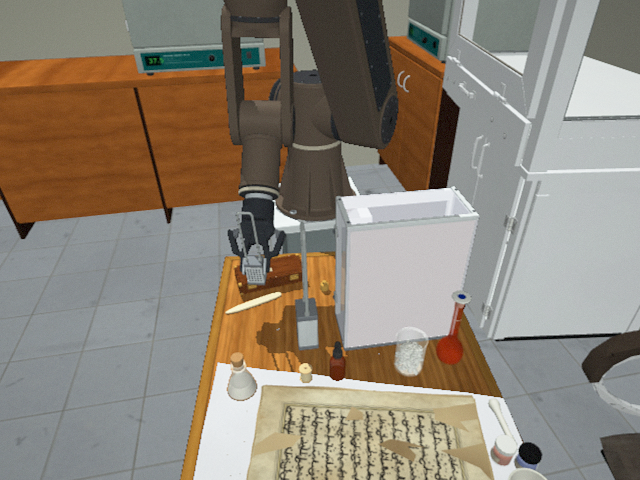

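arm_command(commands="-3.1 -16.2 3.5 -0.48 -0.28 -0.44; -3 -16.2 3.4 -0.48 -0.28 -0.44; -2.8 -16.3 3.3 -0.48 -0.28 -0.44; -2.7 -16.3 3.1 -0.48 -0.28 -0.44; -2.6 -16.4 3 -0.48 -0.28 -0.44; -2.4 -16.4 2.9 -0.48 -0.28 -0.44; -2.3 -16.5 2.8 -0.48 -0.28 -0.44; -2.1 -16.5 2.6 -0.48 -0.28 -0.44; -2.1 -16.5 2.5 -0.48 -0.28 -0.44; -1.8 -16.6 2.4 -0.48 -0.28 -0.44; -1.7 -16.6 2.3 -0.48 -0.28 -0.44; -1.6 -16.6 2.1 -0.47 -0.28 -0.44; -1.5 -16.7 2 -0.48 -0.28 -0.44; -1.3 -16.7 1.8 -0.47 -0.28 -0.44; -1.1 -16.7 1.7 -0.48 -0.29 -0.44; -1.1 -16.7 1.6 -0.47 -0.28 -0.45; -0.9 -16.8 1.5 -0.48 -0.29 -0.44; -0.7 -16.8 1.3 -0.47 -0.28 -0.45; 0 0 0 0 0 0; 0 0 0 0 0 0")

```text
t: 9.57
eef_pos: [499.2, 72.2, 120.0]
tool_rot: [-0.009, 0.906, -0.017, -0.423]
force: [-0.2, -0.3, -2.5]
grip_width: 39.2
```

Run:
```python
from kin import *
show()
for n in("scene","top"):
    im,d=manip.capture(n);cv2.imwrite(f"pics/e_{n}.png",im[:,:,::-1]);np.savez(f"e_{n}.npz",p=im,d=d)
```

```text
t 9.5667 bar [-90.2   1.6 282.7] axis [ 0.259 -0.     0.966] F [-0.2 -0.4 -2.5] M [ 0.05  0.53 -0.02] w 39.2
q [ 0.18  0.51  2.58  3.38  0.65 -1.59]
```

View pics/e_scene.png

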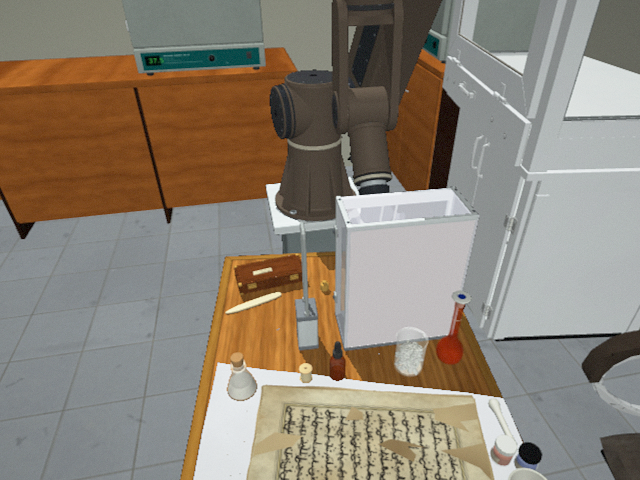

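View pics/e_top.png

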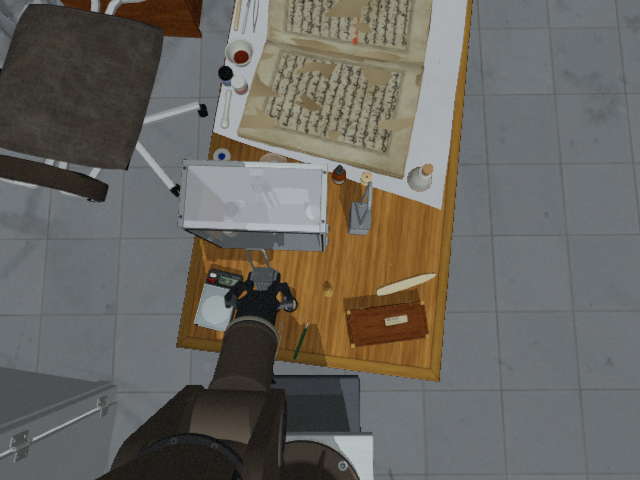

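Run:
```python
from kin import *
im=np.load("e_top.npz")["p"][:,:,::-1];D=np.load("e_top.npz")["d"]
b,a=bar();x0,y0,w,h=225,230,70,55;f=10
o=cv2.resize(im[y0:y0+h,x0:x0+w],None,fx=f,fy=f,interpolation=cv2.INTER_CUBIC)
for y in(-15.5,0,15.5):
    u=proj("top",[cab(b[0],b[1]+y,b[2])])[0];cv2.circle(o,tuple(((u-[x0,y0]+.5)*f).astype(int).tolist()),3,(0,0,255),-1)
    e=b-a*140;u2=proj("top",[cab(e[0],e[1]+y,e[2])])[0]
    cv2.circle(o,tuple(((u2-[x0,y0]+.5)*f).astype(int).tolist()),3,(0,255,0),-1)
cv2.imwrite("pics/e_ov.png",o)
C=cloud("top",D)
P=np.array([RC.inv().apply(x-C0) if x[0]==x[0] else x for x in C[235:275,235:285].reshape(-1,3)])
m=(P[:,2]>270)&(P[:,2]<300)&(abs(P[:,0]+90)<25);print(m.sum(),P[m].mean(0).round(1),P[m].min(0).round(1),P[m].max(0).round(1))
```

```text
64 [-91.3  -1.3 282.8] [-95.9 -17.5 270.1] [-87.3  17.1 288.7]
```

View pics/e_ov.png

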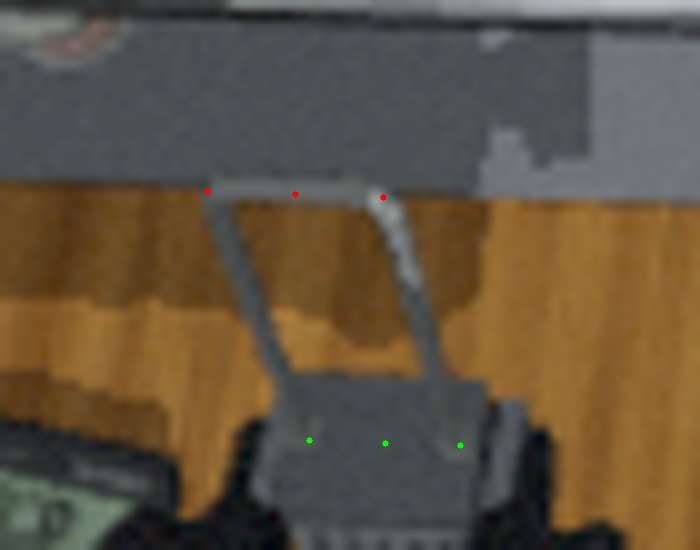

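```bash
sed -i 's/^OFF=.*/OFF=np.array([-4.2,-1.5,167.3])/' kin.py
python3 - <<'E'
from kin import *
show()
a=tcp(-32,0,283,15);b=tcp(-31,0,307,15)
q=path(a,5);plan(*a,12);plan(*b,7,*a);print(ik(*b,K,q))
E
```

```text
t 9.6667 bar [-90.4  -1.1 282.5] axis [ 0.26  -0.001  0.966] F [-0.1 -0.5 -2.1] M [0.06 0.51 0.02] w 39.4
q [ 0.18  0.51  2.58  3.38  0.65 -1.59]
min margin 0.08787178003181761 [ 0.15  0.51  2.46  3.38  0.53 -1.64]
max rot/row 0.008273818094151697 dist/row 4.881365937447857
3.1 -0.1 -3.8 0 0.01 0.01; 3.1 -0.1 -3.7 0 0.01 0.01; 3.1 -0 -3.8 0 0.01 0; 3.1 -0.1 -3.8 0 0 0.01; 3.1 -0.1 -3.7 0 0.01 0; 3.1 -0.1 -3.8 0 0 0.01; 3.2 -0.1 -3.7 0 0.01 0; 3.1 -0.1 -3.8 0 0 0.01; 3.1 -0 -3.8 0 0.01 0; 3.1 -0.1 -3.7 0 0 0.01; 3.1 -0.1 -3.8 0 0.01 0; 3.1 -0.1 -3.7 0 0 0.01
max rot/row 0.0 dist/row 3.431546328418375
-2.5 -0 -2.3 0 0 0; -2.6 -0 -2.3 0 0 0; -2.5 -0 -2.3 0 0 0; -2.5 -0 -2.4 0 0 0; -2.6 0 -2.3 0 0 0; -2.5 0 -2.3 0 0 0; -2.5 -0 -2.3 0 0 0
(array([ 0.14449138,  0.44030385,  2.44035936,  3.421086  ,  0.44386384,
       -1.6817419 ]), np.float64(1.901416383430555e-29))
```

```bash
sed -i 's/^OFF=.*/OFF=np.array([-4.2,-0.6,167.3])/' kin.py; python3 -c "
from kin import *
show()"
```

```text
t 9.6667 bar [-9.040e+01 -2.000e-01  2.825e+02] axis [ 0.26  -0.001  0.966] F [-0.1 -0.5 -2.1] M [0.06 0.51 0.02] w 39.4
q [ 0.18  0.51  2.58  3.38  0.65 -1.59]
```

arm_command(commands="3.1 0 -3.8 0 0 0; 3.1 0 -3.7 0 0 0; 3.1 0 -3.8 0 0 0; 3.1 0 -3.8 0 0 0; 3.1 0 -3.7 0 0 0; 3.1 0 -3.8 0 0 0; 3.2 0 -3.7 0 0 0; 3.1 0 -3.8 0 0 0; 3.1 0 -3.8 0 0 0; 3.1 0 -3.7 0 0 0; 3.1 0 -3.8 0 0 0; 3.1 0 -3.7 0 0 0; 0 0 0 0 0 0")

```text
t: 10.75
eef_pos: [558.4, 68.7, 120.6]
tool_rot: [-0.009, 0.906, -0.018, -0.423]
force: [0.2, 0.3, -2.2]
grip_width: 39.3
```

```bash
python3 -c "
from kin import *
show()"
```

```text
t 10.75 bar [-3.100e+01 -1.000e-01  2.833e+02] axis [ 0.259 -0.001  0.966] F [ 0.2  0.3 -2.2] M [ 0.04  0.48 -0.  ] w 39.3
q [ 0.14  0.51  2.46  3.37  0.53 -1.63]
```

Raise between header and prong.

arm_command(commands="-2.5 0 -2.3 0 0 0; -2.6 0 -2.3 0 0 0; -2.5 0 -2.3 0 0 0; -2.5 0 -2.4 0 0 0; -2.6 0 -2.3 0 0 0; -2.5 0 -2.3 0 0 0; -2.5 0 -2.3 0 0 0; 0 0 0 0 0 0; 0 0 0 0 0 0")

```text
t: 11.5
eef_pos: [558.4, 68.7, 144.7]
tool_rot: [-0.009, 0.906, -0.018, -0.423]
force: [0.9, 0.3, -1.7]
grip_width: 39.6
```

Run:
```python
from kin import *
show()
im,d=manip.capture("top");np.savez("f_top.npz",p=im,d=d)
b,a=bar();x0,y0,w,h=225,165,70,70;f=8
o=cv2.resize(im[y0:y0+h,x0:x0+w,::-1],None,fx=f,fy=f,interpolation=cv2.INTER_CUBIC);o2=o.copy()
for y in(-15.5,0,15.5):
    u=proj("top",[cab(b[0],b[1]+y,b[2])])[0];cv2.circle(o,tuple(((u-[x0,y0]+.5)*f).astype(int).tolist()),3,(0,0,255),-1)
cv2.imwrite("pics/f_ov.png",cv2.resize(np.hstack([o2,o]),(800,400)))
for ph,x in((0,-22),(0,0.5)):
    c=tcp(x,0,307,ph);path(c,5);plan(*c,12)
```

```text
t 11.5 bar [-3.090e+01 -2.000e-01  3.074e+02] axis [ 0.26  -0.001  0.966] F [ 0.9  0.3 -1.7] M [ 0.06  0.53 -0.01] w 39.6
q [ 0.14  0.44  2.44  3.41  0.45 -1.67]
min margin 0.17277832963401174 [ 0.15  0.66  2.5   3.33  0.98 -1.57]
max rot/row 1.2561394515865356 dist/row 4.401019483987444
3.1 0 -3.1 -0 1.26 0.01; 3.2 0 -3 -0 1.26 0.01; 3.3 0 -3 -0 1.26 0.01; 3.3 -0 -2.9 -0 1.25 0.01; 3.3 -0 -2.8 -0 1.26 0; 3.5 -0 -2.8 -0 1.25 0.01; 3.5 -0 -2.7 -0 1.26 0; 3.5 -0 -2.5 -0 1.25 0.01; 3.6 -0 -2.6 -0 1.26 0; 3.7 -0 -2.4 -0 1.25 0; 3.7 -0 -2.4 -0.01 1.26 0.01; 3.8 -0 -2.2 -0 1.25 0
min margin 0.21665016161264905 [ 0.14  0.66  2.45  3.32  0.92 -1.58]
max rot/row 1.2561394515865356 dist/row 6.27069806634639
4.3 0 -4.5 -0 1.26 0.01; 4.4 0 -4.5 -0 1.26 0.01; 4.6 0 -4.3 -0 1.26 0.01; 4.6 0 -4.3 -0 1.25 0.01; 4.7 0 -4.1 -0 1.26 0; 4.8 0 -4.1 -0 1.25 0.01; 4.8 -0 -3.9 -0 1.26 0; 5 -0 -3.9 -0 1.25 0.01; 5.1 -0 -3.7 -0 1.26 0; 5.1 -0 -3.6 -0 1.25 0; 5.2 -0 -3.5 -0.01 1.26 0.01; 5.3 -0 -3.4 -0 1.25 0
```

View pics/f_ov.png

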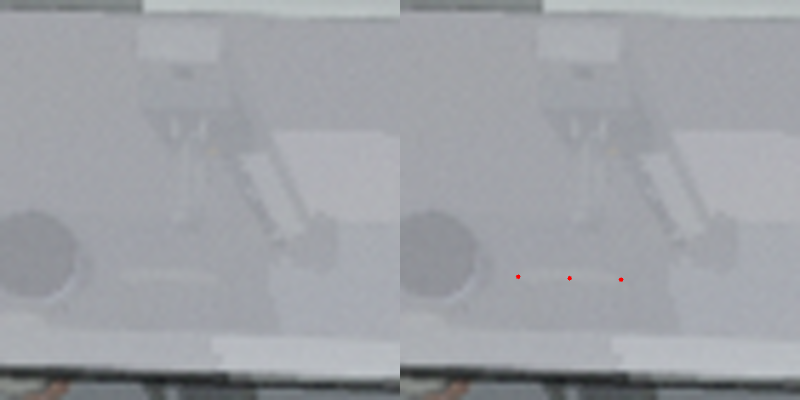

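arm_command(commands="3.1 0 -3.1 0 1.26 0; 3.2 0 -3 0 1.26 0; 3.3 0 -3 0 1.26 0; 3.3 0 -2.9 0 1.25 0; 3.3 0 -2.8 0 1.26 0; 3.5 0 -2.8 0 1.25 0; 3.5 0 -2.7 0 1.26 0; 3.5 0 -2.5 0 1.25 0; 3.6 0 -2.6 0 1.26 0; 3.7 0 -2.4 0 1.25 0; 3.7 0 -2.4 0 1.26 0; 3.8 0 -2.2 0 1.25 0; 0 0 0 0 0 0; 0 0 0 0 0 0")

```text
t: 12.72
eef_pos: [610.4, 66.5, 138.6]
tool_rot: [-0.006, 0.953, -0.019, -0.302]
force: [0.5, 0.1, -2.1]
grip_width: 39.3
```

Run:
```python
from kin import *
show()
c=tcp(0.5,0,307,0);plan(*c,10)
```

```text
t 12.7167 bar [-2.200e+01 -2.000e-01  3.059e+02] axis [ 0.002 -0.001  1.   ] F [ 0.5  0.1 -2.1] M [-0.    0.64  0.03] w 39.3
q [ 0.15  0.66  2.5   3.33  0.98 -1.57]
max rot/row 0.015127705044572348 dist/row 2.2968813021832974
1.8 -0 -1.4 -0 0.01 0.01; 1.8 -0 -1.4 -0 0.01 0.01; 1.8 -0 -1.4 -0 0.01 0.01; 1.9 -0 -1.4 -0 0.02 0; 1.8 -0 -1.4 -0 0.01 0.01; 1.8 -0 -1.4 -0 0.02 0; 1.8 -0 -1.4 -0 0.01 0.01; 1.8 -0 -1.5 -0 0.02 0; 1.8 -0 -1.4 -0 0.01 0.01; 1.9 -0 -1.4 -0.01 0.02 0
```

arm_command(commands="0.3 0 -1.2 0 0 0; 1.8 0 -1.4 0 0 0; 1.8 0 -1.4 0 0 0; 1.8 0 -1.4 0 0 0; 1.9 0 -1.4 0 0 0")

```text
t: 13.13
eef_pos: [621.3, 66.1, 141.1]
tool_rot: [-0.007, 0.954, -0.019, -0.301]
force: [0.5, 0.8, -1.8]
grip_width: 39.6
```

Run:
```python
from kin import *
show()
c=tcp(0.5,0,307,0);plan(*c,6)
```

```text
t 13.1333 bar [-1.150e+01 -2.000e-01  3.084e+02] axis [-0.    -0.001  1.   ] F [ 0.4  0.8 -1.8] M [0.02 0.63 0.01] w 39.6
q [ 0.14  0.65  2.47  3.32  0.95 -1.57]
max rot/row 0.0135880829930373 dist/row 2.016432099267705
1.8 0 -1 -0 -0 0.01; 1.8 0 -0.9 -0.01 -0 0.01; 1.7 0 -1 -0 -0 0.01; 1.8 0 -0.9 -0.01 -0 0.02; 1.8 0 -1 -0 -0.01 0.01; 1.8 0 -0.9 -0.01 -0 0.02
```

arm_command(commands="1.8 0 -1 0 0 0; 1.8 0 -0.9 0 0 0; 1.7 0 -1 0 0 0; 1.8 0 -0.9 0 0 0; 1.8 0 -1 0 0 0; 1.8 0 -0.9 0 0 0; 0 0 0 0 0 0; 0 0 0 0 0 0")

```text
t: 13.8
eef_pos: [633.0, 65.6, 139.2]
tool_rot: [-0.007, 0.953, -0.019, -0.301]
force: [-0.2, -0.2, -2.6]
grip_width: 39.0
```

Run:
```python
from kin import *
show()
c=tcp(0.5,0,296,0);plan(*c,11)
```

```text
t 13.8 bar [ 2.000e-01 -2.000e-01  3.065e+02] axis [ 0.    -0.001  1.   ] F [-0.2 -0.2 -2.6] M [ 0.08  0.62 -0.01] w 39.0
q [ 0.14  0.66  2.45  3.32  0.93 -1.58]
max rot/row 0.006901410931548526 dist/row 0.9580135946912425
0.6 0 0.8 -0 0 0.01; 0.5 0 0.7 -0 0 0.01; 0.6 0 0.8 -0 0 0.01; 0.6 0 0.8 -0 0 0.01; 0.6 0 0.7 -0 0 0; 0.5 0 0.8 -0 0 0.01; 0.6 0 0.8 -0 0 0; 0.6 0 0.7 -0.01 0 0.01; 0.6 0 0.8 -0 0.01 0; 0.5 0 0.8 -0.01 0 0.01; 0.6 0 0.7 -0 0.01 0
```

arm_command(commands="0.6 0 0.8 0 0 0; 0.6 0 0.8 0 0 0; 0.6 0 0.8 0 0 0; 0.6 0 0.8 0 0 0; 0.6 0 0.8 0 0 0; 0.6 0 0.8 0 0 0")

```text
t: 14.3
eef_pos: [633.1, 65.7, 133.1]
tool_rot: [-0.006, 0.953, -0.019, -0.301]
force: [-0.3, 0.7, -0.4]
grip_width: 39.1
```

arm_command(commands="0.6 0 0.8 0 0 0; 0.6 0 0.8 0 0 0; 0 0 0 0 0 0")

```text
t: 14.55
eef_pos: [633.1, 65.6, 131.0]
tool_rot: [-0.006, 0.953, -0.019, -0.301]
force: [-0.3, 0.5, -2.0]
grip_width: 39.6
```

```bash
python3 -c "
from kin import *
show()"
```

```text
t 14.55 bar [ 4.000e-01 -2.000e-01  2.983e+02] axis [ 0.001 -0.001  1.   ] F [-0.3  0.5 -2. ] M [0.06 0.62 0.04] w 39.6
q [ 0.14  0.68  2.45  3.32  0.95 -1.57]
```

arm_command(commands="0.6 0 0.8 0 0 0; 0.6 0 0.8 0 0 0; 0 0 0 0 0 0")

```text
t: 14.8
eef_pos: [633.2, 65.6, 129.1]
tool_rot: [-0.006, 0.953, -0.019, -0.301]
force: [-0.2, -0.4, -2.6]
grip_width: 39.4
```

arm_command(commands="0.6 0 0.8 0 0 0; 0.6 0 0.8 0 0 0; 0 0 0 0 0 0")

```text
t: 15.05
eef_pos: [633.2, 65.6, 127.1]
tool_rot: [-0.006, 0.953, -0.019, -0.301]
force: [-0.6, 0.3, -2.1]
grip_width: 39.4
```

```bash
python3 -c "
from kin import *
show()"
```

```text
t 15.05 bar [ 5.000e-01 -1.000e-01  2.944e+02] axis [ 0.001 -0.001  1.   ] F [-0.6  0.2 -2.1] M [0.02 0.66 0.04] w 39.4
q [ 0.14  0.69  2.45  3.32  0.96 -1.57]
```

arm_command(commands="0.6 0 0.8 0 0 0; 0.6 0 0.8 0 0 0; 0 0 0 0 0 0")

```text
t: 15.3
eef_pos: [633.3, 65.6, 125.1]
tool_rot: [-0.006, 0.953, -0.019, -0.301]
force: [0.1, -0.3, -3.2]
grip_width: 39.3
```

arm_command(commands="0.6 0 0.8 0 0 0; 0.6 0 0.8 0 0 0; 0 0 0 0 0 0")

```text
t: 15.55
eef_pos: [633.4, 65.6, 123.1]
tool_rot: [-0.006, 0.953, -0.019, -0.301]
force: [0.2, -0.6, -0.3]
grip_width: 39.6
```

```bash
python3 -c "
from kin import *
show()"
```

```text
t 15.55 bar [ 7.000e-01 -1.000e-01  2.904e+02] axis [ 0.    -0.001  1.   ] F [ 0.2 -0.6 -0.3] M [ 0.01  0.63 -0.02] w 39.6
q [ 0.14  0.7   2.45  3.32  0.97 -1.57]
```

arm_command(commands="0.3 0 0.9 0 0 0; 0 0 0 0 0 0; 0 0 0 0 0 0")

```text
t: 15.8
eef_pos: [633.1, 65.6, 122.3]
tool_rot: [-0.007, 0.953, -0.019, -0.301]
force: [0.7, 0.2, -1.8]
grip_width: 39.1
```

```bash
python3 -c "
from kin import *
show()"
```

```text
t 15.8 bar [ 4.000e-01 -2.000e-01  2.896e+02] axis [ 0.    -0.001  1.   ] F [ 0.7  0.2 -1.8] M [ 0.06  0.62 -0.02] w 39.1
q [ 0.14  0.71  2.45  3.32  0.98 -1.57]
```

arm_command(commands="0.5 0 0.8 0 0 0; 0 0 0 0 0 0; 0 0 0 0 0 0")

```text
t: 16.05
eef_pos: [633.1, 65.6, 121.4]
tool_rot: [-0.006, 0.953, -0.019, -0.301]
force: [0.6, 0.2, -2.9]
grip_width: 39.5
```

```bash
python3 -c "
from kin import *
show()"
```

```text
t 16.05 bar [ 4.000e-01 -1.000e-01  2.887e+02] axis [ 0.    -0.001  1.   ] F [ 0.6  0.2 -2.9] M [ 0.05  0.68 -0.04] w 39.5
q [ 0.14  0.71  2.45  3.31  0.98 -1.57]
```

arm_command(commands="0.6 0 0.8 0 0 0; 0.5 0 0.9 0 0 0; 0 0 0 0 0 0")

```text
t: 16.3
eef_pos: [633.0, 65.6, 119.2]
tool_rot: [-0.007, 0.953, -0.019, -0.301]
force: [1.0, 1.0, -1.1]
grip_width: 39.1
```

arm_command(commands="0.6 0 0.8 0 0 0; 0.5 0 0.9 0 0 0; 0 0 0 0 0 0")

```text
t: 16.55
eef_pos: [632.9, 65.6, 117.1]
tool_rot: [-0.006, 0.953, -0.019, -0.301]
force: [-0.9, 0.7, -2.8]
grip_width: 39.5
```

```bash
python3 -c "
from kin import *
show()"
```

```text
t 16.55 bar [ 2.000e-01 -1.000e-01  2.844e+02] axis [ 0.001 -0.001  1.   ] F [-0.9  0.7 -2.8] M [0.03 0.66 0.03] w 39.5
q [ 0.14  0.72  2.45  3.31  0.99 -1.56]
```

Run:
```python
from kin import *
A=np.mean([manip.capture("top")[0].astype(float) for _ in range(5)],0)
show()
x0,y0,w,h=225,165,70,70;f=8
def enh(A):
    c=A[y0:y0+h,x0:x0+w].mean(2);lo,hi=np.percentile(c,[8,85]);return cv2.cvtColor(cv2.resize(np.clip((c-lo)/(hi-lo)*255,0,255).astype(np.uint8),None,fx=f,fy=f,interpolation=cv2.INTER_CUBIC),cv2.COLOR_GRAY2BGR)
o=enh(A);o2=o.copy();b,a=bar()
def P(*X): return tuple(((proj("top",[cab(*X)])[0]-[x0,y0]+.5)*f).astype(int).tolist())
cv2.line(o,P(b[0],b[1]-15.5,b[2]),P(b[0],b[1]+15.5,b[2]),(0,0,255),1)
for dz,c in((0,(0,255,0)),(-15,(255,0,0))):
    cv2.line(o,P(-7,0,279.5+dz),P(-7,0,246.5+dz),c,1);cv2.line(o,P(-7,0,246.5+dz),P(25,0,246.5+dz),c,1);cv2.line(o,P(25,-15,250+dz),P(25,15,250+dz),c,1)
cv2.imwrite("pics/g.png",cv2.resize(np.hstack([o2,o]),(800,400)))
```

```text
t 16.8 bar [ 2.000e-01 -1.000e-01  2.847e+02] axis [ 0.    -0.001  1.   ] F [-0.4 -0.3 -2.4] M [0.04 0.64 0.01] w 39.2
q [ 0.14  0.72  2.45  3.31  0.99 -1.56]
```

View pics/g.png

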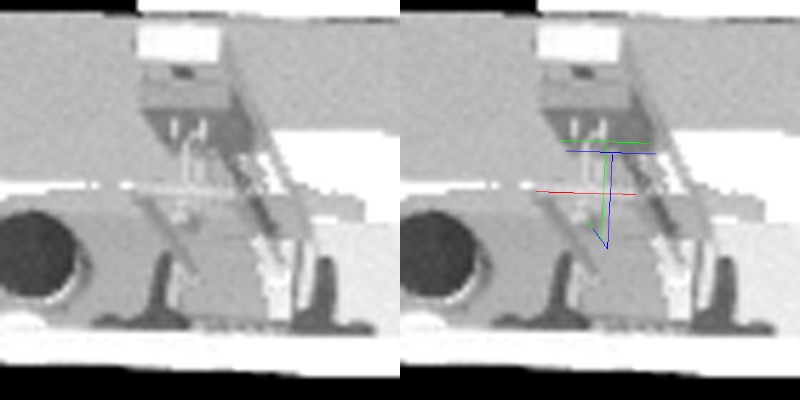

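arm_command(commands="0.6 0 0.8 0 0 0; 0.5 0 0.8 0 0 0; 0 0 0 0 0 0")

```text
t: 17.05
eef_pos: [632.9, 65.7, 115.2]
tool_rot: [-0.007, 0.953, -0.019, -0.301]
force: [-0.0, 0.4, -3.0]
grip_width: 39.6
```

arm_command(commands="0.6 0 0.8 0 0 0; 0.6 0 0.8 0 0 0; 0 0 0 0 0 0")

```text
t: 17.3
eef_pos: [633.1, 65.7, 113.4]
tool_rot: [-0.007, 0.954, -0.019, -0.301]
force: [-0.7, -1.0, 0.8]
grip_width: 39.0
```

```bash
python3 -c "
from kin import *
show()"
```

```text
t 17.3 bar [ 3.000e-01 -1.000e-01  2.807e+02] axis [-0.    -0.001  1.   ] F [-0.7 -1.   0.8] M [ 0.01  0.31 -0.03] w 39.0
q [ 0.14  0.73  2.45  3.31  1.   -1.56]
```

arm_command(commands="0.6 0 0.8 0 0 0; 0 0 0 0 0 0; 0 0 0 0 0 0")

```text
t: 17.55
eef_pos: [633.1, 65.7, 112.5]
tool_rot: [-0.006, 0.954, -0.019, -0.301]
force: [-1.1, 0.7, 0.1]
grip_width: 39.4
```

```bash
python3 -c "
from kin import *
show()"
```

```text
t 17.55 bar [ 3.000e-01 -1.000e-01  2.798e+02] axis [ 0.    -0.001  1.   ] F [-1.1  0.6  0.1] M [-0.02  0.3   0.04] w 39.4
q [ 0.14  0.73  2.45  3.31  1.   -1.56]
```

arm_command(commands="0.6 0 0.8 0 0 0; 0 0 0 0 0 0; 0 0 0 0 0 0")

```text
t: 17.8
eef_pos: [633.1, 65.7, 111.4]
tool_rot: [-0.006, 0.953, -0.019, -0.301]
force: [-0.6, -0.1, 0.5]
grip_width: 39.2
```

```bash
python3 -c "
from kin import *
show()"
```

```text
t 17.8 bar [ 3.000e-01 -1.000e-01  2.787e+02] axis [ 0.    -0.001  1.   ] F [-0.6 -0.2  0.5] M [ 0.    0.26 -0.01] w 39.2
q [ 0.14  0.74  2.45  3.31  1.01 -1.56]
```

arm_command(commands="0.5 0 0.9 0 0 0; 0.5 0 0.9 0 0 0; 0.5 0 0.9 0 0 0; 0 0 0 0 0 0")

```text
t: 18.13
eef_pos: [632.7, 65.7, 108.1]
tool_rot: [-0.006, 0.953, -0.019, -0.301]
force: [-0.2, 0.1, 1.0]
grip_width: 39.9
```

```bash
python3 -c "
from kin import *
show()"
```

```text
t 18.1333 bar [ 0.000e+00 -1.000e-01  2.754e+02] axis [ 0.    -0.001  1.   ] F [-0.2  0.1  1. ] M [0.04 0.28 0.03] w 39.9
q [ 0.14  0.75  2.45  3.31  1.02 -1.56]
```

arm_command(commands="0.5 0 0.9 0 0 0; 0.5 0 0.9 0 0 0; 0.6 0 0.8 0 0 0; 0 0 0 0 0 0")

```text
t: 18.47
eef_pos: [632.4, 65.7, 105.0]
tool_rot: [-0.006, 0.953, -0.019, -0.301]
force: [-1.1, -0.1, 0.7]
grip_width: 39.8
```

```bash
python3 -c "
from kin import *
show()"
```

```text
t 18.4667 bar [-2.000e-01 -1.000e-01  2.723e+02] axis [ 0.001 -0.001  1.   ] F [-1.1 -0.2  0.7] M [-0.01  0.21 -0.01] w 39.8
q [ 0.14  0.76  2.45  3.31  1.03 -1.56]
```

arm_command(commands="0.6 0 0.8 0 0 0; 0.6 0 0.8 0 0 0; 0.6 0 0.8 0 0 0; 0 0 0 0 0 0")

```text
t: 18.8
eef_pos: [632.5, 65.7, 102.0]
tool_rot: [-0.006, 0.953, -0.019, -0.301]
force: [-2.0, 0.4, 0.5]
grip_width: 39.6
```

```bash
python3 -c "
from kin import *
show()"
```

```text
t 18.8 bar [-1.000e-01 -1.000e-01  2.693e+02] axis [ 0.001 -0.001  1.   ] F [-2.   0.3  0.5] M [-0.02  0.26  0.04] w 39.6
q [ 0.14  0.76  2.45  3.31  1.03 -1.55]
```

arm_command(commands="0.6 0 0.8 0 0 0; 0.6 0 0.8 0 0 0; 0 0 0 0 0 0")

```text
t: 19.05
eef_pos: [632.5, 65.7, 100.0]
tool_rot: [-0.006, 0.953, -0.019, -0.301]
force: [-2.8, 1.0, 0.1]
grip_width: 39.5
```

```bash
python3 -c "
from kin import *
show()"
```

```text
t 19.05 bar [-1.000e-01 -1.000e-01  2.673e+02] axis [ 0.001 -0.001  1.   ] F [-2.9  0.9  0.1] M [ 0.03  0.3  -0.01] w 39.5
q [ 0.14  0.77  2.45  3.31  1.04 -1.55]
```

arm_command(commands="0.6 0 0.8 0 0 0; 0.6 0 0.8 0 0 0; 0 0 0 0 0 0")

```text
t: 19.3
eef_pos: [632.6, 65.7, 97.9]
tool_rot: [-0.006, 0.953, -0.019, -0.301]
force: [0.5, -0.5, -2.4]
grip_width: 39.5
```

```bash
python3 -c "
from kin import *
show()"
```

```text
t 19.3 bar [ 0.000e+00 -1.000e-01  2.652e+02] axis [ 0.001 -0.001  1.   ] F [ 0.5 -0.5 -2.4] M [0.01 0.66 0.03] w 39.5
q [ 0.14  0.78  2.45  3.31  1.04 -1.55]
```

arm_command(commands="0.6 0 0.8 0 0 0; 0.6 0 0.8 0 0 0; 0 0 0 0 0 0")

```text
t: 19.55
eef_pos: [632.9, 65.7, 96.0]
tool_rot: [-0.007, 0.953, -0.019, -0.301]
force: [1.0, -0.1, -2.2]
grip_width: 39.8
```

```bash
python3 -c "
from kin import *
show()"
```

```text
t 19.55 bar [ 2.000e-01 -1.000e-01  2.634e+02] axis [ 0.001 -0.001  1.   ] F [ 1.  -0.1 -2.2] M [0.04 0.7  0.01] w 39.8
q [ 0.14  0.78  2.45  3.31  1.05 -1.55]
```

arm_command(commands="1.2 0 -0.8 0 0 0; 1.2 0 -0.8 0 0 0; 1.2 0 -0.8 0 0 0; 1.2 0 -0.8 0 0 0; 1.2 0 -0.8 0 0 0; 0 0 0 0 0 0")

```text
t: 20.05
eef_pos: [640.5, 65.4, 96.3]
tool_rot: [-0.007, 0.954, -0.019, -0.301]
force: [-0.2, 0.5, -2.1]
grip_width: 39.4
```

```bash
python3 -c "
from kin import *
show()"
```

```text
t 20.05 bar [ 7.600e+00 -1.000e-01  2.636e+02] axis [-0.    -0.001  1.   ] F [-0.3  0.5 -2.1] M [0.04 0.61 0.03] w 39.4
q [ 0.13  0.78  2.43  3.31  1.03 -1.56]
```

arm_command(commands="0.6 0 0.8 0 0 0; 0.6 0 0.8 0 0 0; 0.6 0 0.8 0 0 0; 0 0 0 0 0 0")

```text
t: 20.38
eef_pos: [640.0, 65.4, 92.8]
tool_rot: [-0.006, 0.953, -0.019, -0.301]
force: [-0.6, 0.4, -2.1]
grip_width: 39.7
```

```bash
python3 -c "
from kin import *
show()"
```

```text
t 20.3833 bar [ 7.400e+00 -1.000e-01  2.601e+02] axis [ 0.001 -0.001  1.   ] F [-0.6  0.4 -2.1] M [ 0.02  0.66 -0.  ] w 39.7
q [ 0.13  0.79  2.43  3.3   1.04 -1.55]
```

arm_command(commands="0.7 0 0.7 0 0 0; 0.7 0 0.7 0 0 0; 0 0 0 0 0 0")

```text
t: 20.63
eef_pos: [640.5, 65.4, 91.0]
tool_rot: [-0.007, 0.953, -0.019, -0.301]
force: [-0.7, -0.3, -1.9]
grip_width: 39.7
```

```bash
python3 -c "
from kin import *
show()"
```

```text
t 20.6333 bar [ 7.800e+00 -1.000e-01  2.583e+02] axis [ 0.001 -0.001  1.   ] F [-0.7 -0.3 -1.9] M [0.03 0.66 0.03] w 39.7
q [ 0.13  0.79  2.43  3.3   1.04 -1.55]
```

arm_command(commands="0.6 0 0.8 0 0 0; 0 0 0 0 0 0; 0 0 0 0 0 0")

```text
t: 20.88
eef_pos: [640.5, 65.4, 90.1]
tool_rot: [-0.006, 0.953, -0.019, -0.301]
force: [0.3, 0.1, -2.8]
grip_width: 39.8
```

```bash
python3 -c "
from kin import *
show()"
```

```text
t 20.8833 bar [ 7.800e+00 -1.000e-01  2.574e+02] axis [ 0.    -0.001  1.   ] F [ 0.3  0.1 -2.8] M [-0.01  0.61  0.01] w 39.8
q [ 0.13  0.79  2.43  3.3   1.05 -1.55]
```

arm_command(commands="0.6 0 0.8 0 0 0; 0 0 0 0 0 0; 0 0 0 0 0 0")

```text
t: 21.13
eef_pos: [640.6, 65.4, 89.1]
tool_rot: [-0.007, 0.953, -0.019, -0.301]
force: [-0.1, -1.0, -1.3]
grip_width: 39.6
```

```bash
python3 -c "
from kin import *
show()"
```

```text
t 21.1333 bar [ 7.800e+00 -1.000e-01  2.564e+02] axis [ 0.    -0.001  1.   ] F [-0.  -1.  -1.3] M [0.03 0.65 0.01] w 39.6
q [ 0.13  0.8   2.43  3.3   1.05 -1.55]
```

arm_command(commands="0.3 0 0.4 0 0 0; 0.3 0 0.4 0 0 0; 0 0 0 0 0 0; 0 0 0 0 0 0")

```text
t: 21.47
eef_pos: [640.6, 65.4, 88.2]
tool_rot: [-0.006, 0.953, -0.019, -0.301]
force: [0.1, 0.6, -1.8]
grip_width: 39.7
```

```bash
python3 -c "
from kin import *
show()"
```

```text
t 21.4667 bar [ 7.900e+00 -1.000e-01  2.555e+02] axis [ 0.    -0.001  1.   ] F [ 0.1  0.6 -1.8] M [ 0.06  0.64 -0.04] w 39.7
q [ 0.13  0.8   2.43  3.3   1.05 -1.55]
```

arm_command(commands="0.3 0 0.4 0 0 0; 0 0 0 0 0 0; 0 0 0 0 0 0")

```text
t: 21.72
eef_pos: [640.8, 65.4, 87.9]
tool_rot: [-0.007, 0.954, -0.019, -0.301]
force: [0.6, -0.1, -0.5]
grip_width: 39.4
```

```bash
python3 -c "
from kin import *
show()"
```

```text
t 21.7167 bar [ 7.900e+00 -1.000e-01  2.552e+02] axis [-0.    -0.001  1.   ] F [ 0.6 -0.1 -0.5] M [ 0.05  0.35 -0.01] w 39.4
q [ 0.13  0.8   2.43  3.3   1.05 -1.55]
```

arm_command(commands="0.2 0 0.3 0 0 0; 0 0 0 0 0 0; 0 0 0 0 0 0")

```text
t: 21.97
eef_pos: [640.8, 65.4, 87.6]
tool_rot: [-0.007, 0.954, -0.019, -0.3]
force: [0.4, -0.3, 2.4]
grip_width: 39.6
```

Run:
```python
from kin import *
show()
A=np.mean([manip.capture("top")[0].astype(float) for _ in range(4)],0)
show()
x0,y0,w,h=225,165,70,70;f=8
c=A[y0:y0+h,x0:x0+w].mean(2);lo,hi=np.percentile(c,[8,85]);o=cv2.resize(np.clip((c-lo)/(hi-lo)*255,0,255).astype(np.uint8),None,fx=f,fy=f,interpolation=cv2.INTER_CUBIC)
cv2.imwrite("pics/i.png",o)
```

```text
t 21.9667 bar [ 8.000e+00 -1.000e-01  2.549e+02] axis [-0.    -0.001  1.   ] F [ 0.4 -0.3  2.4] M [-0.    0.11  0.01] w 39.6
q [ 0.13  0.8   2.43  3.3   1.05 -1.55]
t 22.1667 bar [ 7.900e+00 -1.000e-01  2.549e+02] axis [-0.    -0.001  1.   ] F [-1.   0.7  3. ] M [ 0.03 -0.06  0.01] w 39.5
q [ 0.13  0.8   2.43  3.3   1.05 -1.55]
```

View pics/i.png

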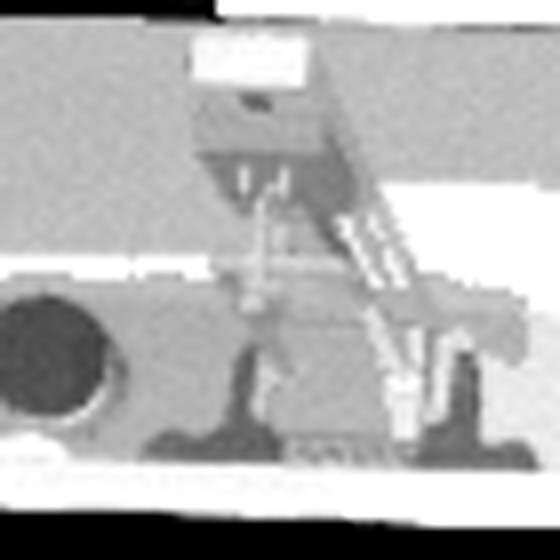

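arm_command(commands="-0.2 0 -0.2 0 0 0; 0 0 0 0 0 0; 0 0 0 0 0 0", newtons=30)

```text
t: 22.42
eef_pos: [640.5, 65.4, 87.6]
tool_rot: [-0.006, 0.953, -0.019, -0.301]
force: [-0.0, 0.1, 1.8]
grip_width: 39.7
```

arm_command(commands="0 0 0 0 0 0; 0 0 0 0 0 0; 0 0 0 0 0 0; 0 0 0 0 0 0", hand=0.55)

```text
t: 22.75
eef_pos: [640.4, 65.4, 87.5]
tool_rot: [-0.007, 0.953, -0.019, -0.301]
force: [0.5, 0.3, 0.2]
grip_width: 47.0
```

arm_command(commands="0 0 0 0 0 0; 0 0 0 0 0 0; 0 0 0 0 0 0; 0 0 0 0 0 0; 0 0 0 0 0 0; 0 0 0 0 0 0; 0 0 0 0 0 0; 0 0 0 0 0 0", hand=1)

```text
t: 23.42
eef_pos: [640.5, 65.4, 87.6]
tool_rot: [-0.006, 0.953, -0.019, -0.301]
force: [-0.5, 1.0, -0.2]
grip_width: 85.8
```

Run:
```python
from kin import *
show()
for n,(x0,y0,w,h,f) in{"top":(215,165,90,110,5),"scene":(320,170,180,190,3)}.items():
    im,d=manip.capture(n);cv2.imwrite(f"pics/j_{n}.png",cv2.resize(im[y0:y0+h,x0:x0+w,::-1],None,fx=f,fy=f,interpolation=cv2.INTER_CUBIC))
```

```text
t 23.4167 bar [ 7.800e+00 -1.000e-01  2.549e+02] axis [ 0.    -0.001  1.   ] F [-0.5  1.  -0.2] M [0.02 0.36 0.04] w 85.8
q [ 0.13  0.8   2.43  3.3   1.05 -1.55]
```

View pics/j_top.png

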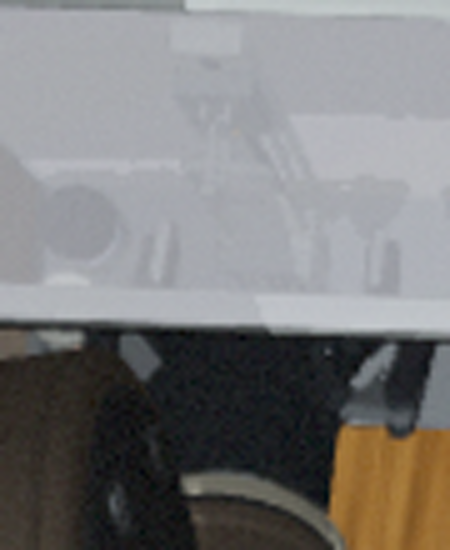

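Run:
```python
from kin import *
p,Rc=pose();q=manip.sense()["qpos"]
for L in(30,60,90,120,140):
    q,c=ik(p-L*Rc.as_matrix()[:,0],Rc,K,q);print(L,q.round(2),round(c,4))
```

```text
30 [ 0.15  0.76  2.49  3.31  1.07 -1.55] 0.0
60 [ 0.16  0.72  2.54  3.33  1.08 -1.54] 0.0
90 [ 0.18  0.68  2.59  3.34  1.09 -1.54] 0.0
120 [ 0.2   0.64  2.65  3.36  1.1  -1.53] 0.0
140 [ 0.22  0.6   2.67  3.38  1.07 -1.54] 0.0005
```

arm_command(commands="-2 0 0 0 0 0; -4 0 0 0 0 0; -6 0 0 0 0 0; -8 0 0 0 0 0; -8 0 0 0 0 0; -8 0 0 0 0 0; -8 0 0 0 0 0; -8 0 0 0 0 0; -8 0 0 0 0 0; -8 0 0 0 0 0; -8 0 0 0 0 0; -8 0 0 0 0 0; -8 0 0 0 0 0; -8 0 0 0 0 0; 0 0 0 0 0 0; 0 0 0 0 0 0")

```text
t: 24.85
eef_pos: [558.6, 68.7, 145.4]
tool_rot: [-0.007, 0.954, -0.019, -0.301]
force: [-0.1, -0.5, 0.3]
grip_width: 85.5
```

Run:
```python
from kin import *
show()
p,Rc=pose();F=frame(np.degrees(YC),52,-1);c=(p+np.array([-45,0,15.]),F);path(c,6);plan(*c,12)
```

```text
t 24.85 bar [-7.430e+01 -1.000e-01  3.126e+02] axis [-0.    -0.001  1.   ] F [-0.  -0.5  0.3] M [ 0.04  0.43 -0.08] w 85.5
q [ 0.18  0.67  2.61  3.35  1.09 -1.54]
min margin 0.0577003301557002 [ 0.16  0.35  2.5   3.48  0.38 -1.73]
max rot/row 1.416865933188937 dist/row 3.952847075210474
-3.8 0.1 1.1 -0 -1.42 0.01; -3.7 0.2 1.2 -0 -1.42 0.01; -3.8 0.1 1.4 -0 -1.42 0.01; -3.7 0.2 1.4 -0 -1.42 0.01; -3.6 0.1 1.5 -0 -1.42 0.01; -3.6 0.2 1.5 -0 -1.41 0.01; -3.6 0.1 1.7 -0 -1.42 0; -3.6 0.2 1.8 -0 -1.41 0.01; -3.4 0.2 1.8 -0 -1.42 0; -3.5 0.1 2 -0 -1.41 0.01; -3.4 0.2 2 -0 -1.42 0; -3.3 0.1 2.1 -0.01 -1.41 0.01
```

arm_command(commands="-3.8 0.1 1.1 0 -1.42 0; -3.7 0.2 1.2 0 -1.42 0; -3.8 0.1 1.4 0 -1.42 0; -3.7 0.2 1.4 0 -1.42 0; -3.6 0.1 1.5 0 -1.42 0; -3.6 0.2 1.5 0 -1.41 0; -3.6 0.1 1.7 0 -1.42 0; -3.6 0.2 1.8 0 -1.41 0; -3.4 0.2 1.8 0 -1.42 0; -3.5 0.1 2 0 -1.41 0; -3.4 0.2 2 0 -1.42 0; -3.3 0.1 2.1 0 -1.41 0; 0 0 0 0 0 0; 0 0 0 0 0 0; 0 0 0 0 0 0; 0 0 0 0 0 0")

```text
t: 26.18
eef_pos: [513.7, 68.6, 159.6]
tool_rot: [-0.009, 0.899, -0.018, -0.438]
force: [0.6, -0.2, -0.5]
grip_width: 85.7
```

Run:
```python
from kin import *
show()
im1,_=manip.capture("top");A=np.mean([manip.capture("top")[0].astype(float) for _ in range(6)],0)
sc,_=manip.capture("scene");cv2.imwrite("pics/k_scene.png",sc[:,:,::-1]);cv2.imwrite("pics/k_top.png",A[:,:,::-1])
x0,y0,w,h=225,165,70,70;f=8
c=A[y0:y0+h,x0:x0+w].mean(2);lo,hi=np.percentile(c,[8,85]);o=cv2.resize(np.clip((c-lo)/(hi-lo)*255,0,255).astype(np.uint8),None,fx=f,fy=f,interpolation=cv2.INTER_CUBIC)
o=cv2.cvtColor(o,cv2.COLOR_GRAY2BGR)
def P(*X): return tuple(((proj("top",[cab(*X)])[0]-[x0,y0]+.5)*f).astype(int).tolist())
for y in(-15.5,15.5):cv2.circle(o,P(8,y,255),3,(0,0,255),1)
B=[(x,y,z) for x in(-7,23) for y in(-20,20) for z in(115,)]
for X in B: cv2.circle(o,P(*X),3,(0,255,0),1)
cv2.imwrite("pics/k.png",o)
```

```text
t 26.1833 bar [-70.   -2.  320.8] axis [ 0.293 -0.001  0.956] F [ 0.6 -0.2 -0.5] M [ 0.04  0.26 -0.  ] w 85.7
q [ 0.16  0.36  2.5   3.47  0.38 -1.72][ WARN:0@17.113] global loadsave.cpp:1063 imwrite_ Unsupported depth image for selected encoder is fallbacked to CV_8U.
```

View pics/k.png

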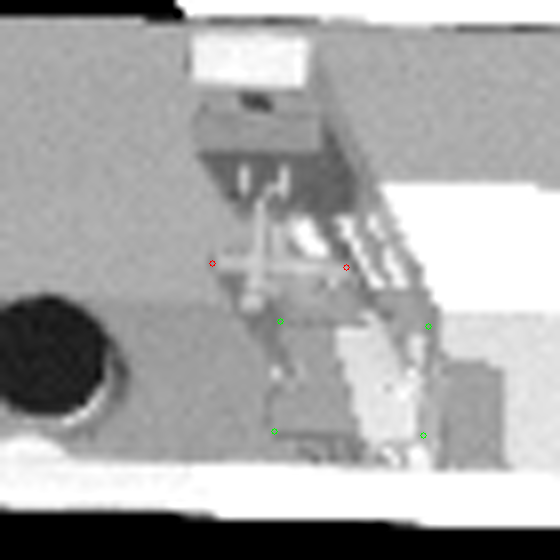

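View pics/k_top.png

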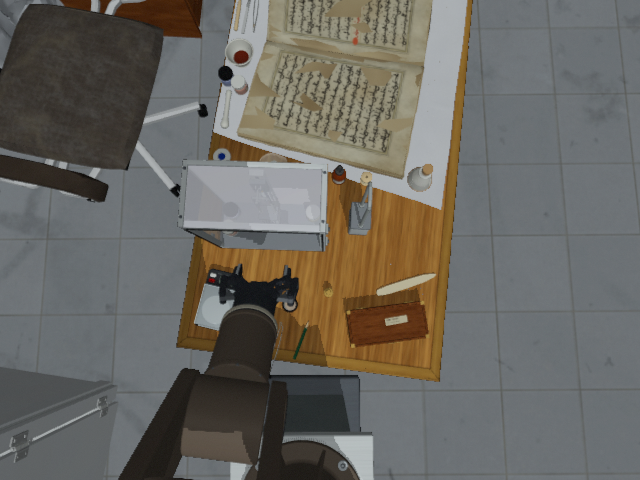

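View pics/k_scene.png

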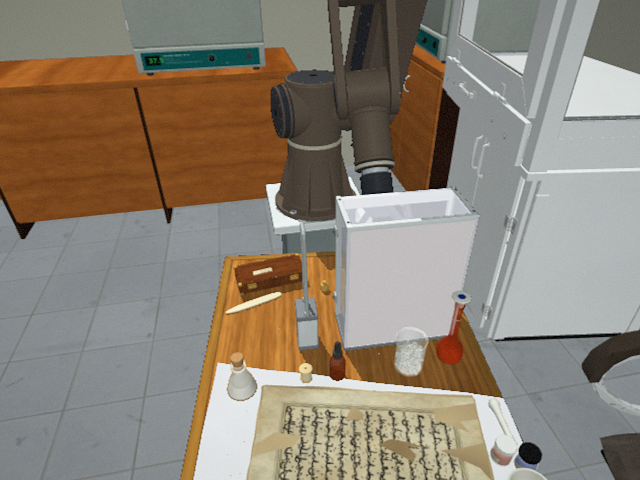

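arm_command(commands="0 0 0 0 0 0; 0 0 0 0 0 0; 0 0 0 0 0 0; 0 0 0 0 0 0; 0 0 0 0 0 0; 0 0 0 0 0 0; 0 0 0 0 0 0; 0 0 0 0 0 0; 0 0 0 0 0 0; 0 0 0 0 0 0; 0 0 0 0 0 0; 0 0 0 0 0 0")

```text
t: 27.58
eef_pos: [513.8, 68.6, 160.0]
tool_rot: [-0.009, 0.899, -0.018, -0.438]
force: [0.2, 0.4, -0.7]
grip_width: 85.4
```

Run:
```python
from kin import *
A=cv2.imread("pics/k_top.png")[:,:,::-1].astype(float)
B=np.mean([manip.capture("top")[0].astype(float) for _ in range(6)],0)
D=abs(A-B).mean(2);print("hook area diff",D[165:235,225:295].max().round(1),D[165:235,225:295].mean().round(2),"all",D.mean().round(2),D.max().round(1))
T0=np.load("top0.npz")["p"].astype(float);E=abs(T0-B).mean(2);n,l,st,ce=cv2.connectedComponentsWithStats((cv2.GaussianBlur(E,(5,5),0)>25).astype(np.uint8))
print([(st[i].tolist()) for i in range(1,n) if st[i][4]>15])
print(manip.sense()["t"])
```

```text
hook area diff 16.3 0.6 all 0.89 82.2
[[351, 137, 109, 102, 2683], [178, 159, 69, 70, 678], [118, 163, 226, 317, 22690], [423, 164, 10, 11, 85], [188, 228, 21, 12, 44], [222, 229, 12, 6, 55], [197, 255, 7, 22, 69], [220, 277, 19, 10, 122], [187, 297, 10, 40, 125], [306, 326, 20, 40, 459], [274, 382, 10, 4, 22], [266, 408, 4, 11, 27], [281, 424, 205, 56, 5631], [630, 459, 10, 21, 159]]
27.8833
```

arm_command(commands="0 0 0 0 0 0; 0 0 0 0 0 0; 0 0 0 0 0 0; 0 0 0 0 0 0; 0 0 0 0 0 0; 0 0 0 0 0 0; 0 0 0 0 0 0; 0 0 0 0 0 0; 0 0 0 0 0 0; 0 0 0 0 0 0; 0 0 0 0 0 0; 0 0 0 0 0 0")

```text
t: 28.88
eef_pos: [513.7, 68.6, 160.0]
tool_rot: [-0.009, 0.899, -0.018, -0.438]
force: [-0.6, -0.0, 0.3]
grip_width: 85.4
```

Run:
```python
from kin import *
f=[manip.capture("top")[0].astype(float) for _ in range(12)]
A=np.mean(f[:4],0);B=np.mean(f[8:],0);O=cv2.imread("pics/k_top.png")[:,:,::-1].astype(float)
for X in(O,):
  for Y in(A,B):
    D=abs(X-Y).mean(2)[165:235,225:295];i=np.argwhere(D>6);print(D.max().round(1),[(int(b)+225,int(a)+165) for a,b in i][:12])
D=abs(A-B).mean(2)[165:235,225:295];print(D.max().round(1))
p0=np.load("top0.npz")["p"];
v=np.hstack([cv2.resize(x[130:260,340:460,::-1].astype(np.uint8),None,fx=3,fy=3) for x in(p0,B)]);cv2.imwrite("pics/cmp.png",v)
```

```text
17.3 [(286, 210), (266, 234)]
16.7 [(286, 210), (266, 234)]
4.3
```

View pics/cmp.png

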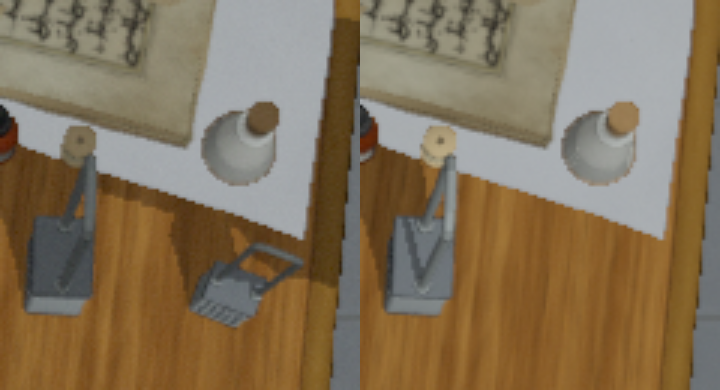

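Nothing else has moved: the differences are only lighting and shadow. The cartridge hangs still, with only isolated shadow-edge pixels changing. Handing in.

```bash
python3 -c "
from rig import manip
print(manip.sign_off())"
```

```text
the job is handed in; nothing more can be done
None
```

The smaller cartridge now hangs on the hook, with its bail bar at the bottom behind the shut gate. I handed the job in at about 29.5 s of the 72 s allowed.

**What I did:** I gripped the smaller, 211 mm high cartridge by its sides and left the 305 mm look-alike alone. I tilted it about 15° to pass the bar under the header, then raised it upright over the prong. I lowered it by feel:
- The gate took about 2.5–3 N and let the bar through after about 15 mm.
- The bar met the seat at about 255 mm, which puts the hook about 3 mm above its mark.
- The most I pressed on the seat was about 5 N. I eased off before opening the fingers and backed out.

**Last checks:**
- **Gate:** the top picture shows the gate rod lying over the bar, and the force dropped back to bare weight once the bar had passed.
- **Straight and still:** the bar and body sit where an upright cartridge should be. Pictures taken over the last two seconds or so show no motion apart from two isolated edge pixels.
- **Bystanders:** the larger cartridge, flask and spool by the pick-up place look unmoved in a close before-and-after view. The other things I judged only from the full pictures.
- **Robot:** the gripper is outside the cabinet and the wrist force is about zero.

**What disagreed:**
- My first picture estimate put the hook 10–20 mm above its mark, so I went by touch instead.
- The cabinet model was a few millimetres off at the back bottom edge in the scene camera.
- The first arm move stopped short near the elbow's limit; I corrected that before the grasp.

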